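# Drive the locating plug out of a plywood former

## Task

Screw the black hold-down knob clockwise until it bottoms, then ease it back a quarter turn so that the former is held without being marked. Then take the square-handled drift from the tool stand and push the steel plug right through its bore, so that it drops out underneath into the catch tray, and stand the drift back in its free hole in the stand. Do not press on the two bolts, and leave the other tools in the stand and everything else on the bench as it is.

Things in the scene. Friction and masses are not known exactly. Their poses are not given: they have to be found in the camera images.
- fixture: Fixed fixture on a plywood base board (x -90..140, y -135..175, 15 mm high). Origin on the bench, z up, x away from the robot at yaw 0. It carries a leaning plywood former 90 (up the slope) x 200 (y) x 40 mm thick, underside centre at (0, 0, 85) mm, upper face towards -x with normal (-0.531, 0, 0.847): 0.56 rad (32 deg) from vertical; highest edge 143 mm.
- bore0 (a point): Centre of the mouth, in the former's upper face, of the bore at fixture y = -55 mm. Each of the three bores is round, 23.5 mm diameter, and runs along the former's normal through the whole 40 mm. One holds the plug, the others a fast bolt each; which is which varies.
- bore1 (a point): Mouth centre of the middle bore (fixture y = 0). Spring-ball catches 6 mm above the lower end of each bore hold the plug: about 5 to 10 N pushes it past them, and it falls free once its top has been pushed to the former's underside or a little beyond.
- bore2 (a point): Centre of the mouth of the bore at fixture y = +55 mm.
- tray (a point): Centre of the steel catch tray's inner floor, under the former. Inside the tray is fixture x -16..131, y -80..80 mm; floor 19 mm, rim 45 mm above the bench.
- plug: Steel locating plug, a plain cylinder 22 mm diameter x 26 mm long with chamfered ends and no head, 75 g (give or take 30 %), seated in one of the three bores with its top 6 mm below the mouth. Origin at the centre of its lower end; its z axis runs up along the bore.
- bolt_a: Steel bolt with a 29 mm hexagon head and 33 mm washer, standing 11 mm proud of the former; made fast in one of the bores. Origin under the head, z axis up along the bore. Not to be worked on.
- bolt_b: The same as bolt_a, in another bore.
- clamp_knob (a joint): Turn of the hold-down knob in rad; grows clockwise seen from above. Bottoms (hard stop) at 2.2; other stop at 0. Starts between 0.9 and 1.6. About 0.06 N m of friction; stays where it is left. At value q its wing lies along the fixture's x axis turned by -q about vertical.
- knob_grip (a point): On the knob's upright axis, where to grip its black wing: 46 mm long, 12 mm thick, from 12 mm below this point to 14 mm above it. A disc of 28 mm diameter lies under it, on a steel strap whose top is 23 mm below this point. Free all round at wing height.
- stand: Fixed hardwood tool stand 150 x 70 x 45 mm with three holes in a row along its x axis, at x = -46, 0 and +46 mm: 20 mm square, from the top (45 mm) down to a floor 10 mm above the bench. Origin at the centre of its underside. It holds the drift, the awl and the punch, in any order.
- drift: Drift (ejector rod) upright in a hole of the stand: round steel shaft 16 mm diameter x 100 mm with chamfered flat tip, collar of 22 mm at its upper end, then a square wooden handle 24 x 24 mm from 103 to 161 mm above the tip. 200 g. Origin at the tip's centre, z up the shaft, x and y square to the handle's flats, which are within 0.2 rad of the stand's axes.
- drift_tip (a point): Centre of the drift's tip.
- awl: Awl with a round swelling wooden handle up to 26 mm diameter, 125 mm tall, standing in the stand; origin at its tip. To be left there.
- punch: Punch with a round wooden handle 22 to 25 mm diameter, 132 mm tall, standing in the stand; origin at its tip. To be left there.
- glue: White glue bottle, 56 mm diameter, 170 mm tall, standing; origin under its centre.
- mallet: Orange mallet lying down: head 54 mm diameter x 95 mm along its y axis, handle 24 mm thick reaching 160 mm along its -x. Origin under the head.
- wax_tin: Round tin 82 mm diameter, 53 mm tall; origin under its centre.
- bar_clamp: Bar clamp 240 mm long along its x axis, lying; at most 26 mm high. Origin under the bar's middle.
- offcut: Plywood offcut 90 x 50 x 18 mm; origin under its centre.
Mind the look-alikes: they are no part of the job. Leave any blue look-alike of the drift alone.

How it is judged:
On the way, in this order (a step that is already met when the one before it is completed fails the run):
1. the knob is turned until it bottoms (value of joint clamp_knob above 2.13 rad), for 0.1 s.
2. the knob is backed off a quarter turn and let go (value of joint clamp_knob between 0.37 and 0.89 rad and contact force between the fingers and fixture below 0.2 N), for 0.1 s.
3. the drift pushes the plug along its bore (distance of plug from where it was at the start of the episode between 0.006 and 0.05 m and contact force between drift and plug above 0.2 N), for 0.02 s.
4. the plug lies in the catch tray (x of plug in the frame of fixture between -0.02 and 0.135 m and y of plug in the frame of fixture between -0.085 and 0.085 m and z of plug in the frame of fixture below 0.05 m), for 0.2 s.
At the end, for the whole second after the job is handed in: The plug is at rest in the catch tray under the former; the knob stands a quarter turn (1.57 rad, within 0.26 rad) back from its stop; the drift stands upright (within 0.2 rad), at rest and released, with its tip on the floor of a hole of the stand (within 6 mm) (all of step 4 and linear speed of each of plug, drift below 0.02 m/s and value of joint clamp_knob between 0.37 and 0.89 rad and x of drift_tip in the frame of stand between -0.052 and 0.052 m and y of drift_tip in the frame of stand between -0.006 and 0.006 m and z of drift_tip in the frame of stand below 0.016 m and angle between drift's own z axis and vertical below 0.2 rad); the robot touches nothing.
It fails at once if a bolt is pressed with more than 10 N (contact force between any of drift, the fingers and bolt_a above 10 N or contact force between any of drift, the fingers and bolt_b above 10 N).
It fails at once if the awl or punch is moved by more than 12 mm at its tip or leans over by more than 0.3 rad (distance of any of awl, punch from where it was at the start of the episode above 0.012 m or angle between any of awl, punch's own z axis and vertical above 0.3 rad).
It fails at once if another thing on the bench is moved by more than 20 mm or knocked over (distance of any of glue, mallet, wax_tin, bar_clamp, offcut from where it was at the start of the episode above 0.02 m or angle between glue's own z axis and vertical above 0.3 rad).
It also fails if it takes over 66 s, if anything falls off the work surface, if the arm or the gripper's body presses on something with over 40 N, if the wrist force passes 120 N, or if a joint passes its speed limit or range.

## Robot

A 6-joint arm with a two-finger parallel gripper is mounted at the origin on the work surface. World frame = base frame: x ahead of the robot, y to its left, z up, the work surface at z = 0. Lengths are in m, angles in rad, forces in N, time in s.
With the tool pointing down it reaches from about 0.325 to 0.875 m from the base axis. Payload 4.4 kg.
Tool frame: the origin (TCP) lies on the centre line of the jaws, within the pads' length; the fingertips stand 8 mm ahead of it and the grasp point (between the pads) lies 11 mm behind it; z points along the fingers, y is the direction in which the jaws open and shut (so a half turn about z gives the same grasp; the last joint's range is limited). The gripper opens to 85 mm and grips with 20 to 120 N. Pads are 22 mm wide; open, the fingers measure 114 mm over their backs; the gripper's body (76 mm by 85 mm) begins 54 mm behind the grasp point. The pads swing forward as they close: fully open they stand 13 mm farther back than shut.
Start: joints at [0.984, 0.207, 1.542, -0, 1.393, -0.15], TCP at [0.243, 0.521, 0.239] pointing down, gripper open.
Joint ranges: [-2.73, 2.73], [-0.86, 2.22], [0.23, 2.46], [-1.11, 4.25], [0.08, 2.63], [-2.82, 2.82]. Speed limits (rad/s): [2.79, 2.79, 3.14, 3.14, 3.14, 3.14].

## Interface

Orientations are given as a unit quaternion [x, y, z, w].
In Python, from cell import env, viewer, ticket, recognise, pinpoint gives the robot as it stands. The module is installed in compiled form; this text tells all that it offers.
- The arm moves only by the shell command python3 -m handwheel 'ROWS' [FORCE]. ROWS is JSON, a list of rows, each an object with "grip": the closure, from 0 (fully open) to 1 (shut); "xyz": the shift along the tool's x, y, z each as a share of 0.5 m, from -1 to 1, a list of three; "angular": the turn, a rotation vector about the tool's x, y, z each as a share of pi/2 rad, from -1 to 1, a list of three. A call has 1 to 8 rows; each row shifts and turns the pose as measured when the row begins, along the tool's axes as they then stand; what a row does not reach is not made up. A row lasts 1/10 s, in which the tool goes at most 50 mm and 8.59 degrees, less where a joint would pass 70% of its speed; a pose out of reach is approached as far as the arm can. A call with a number of a shift or a turn outside -1 to 1 is refused whole. A call with a gripper value outside its range is refused whole. The fingers move at their own pace and stop on an object; FORCE is the grip in N (left out, the last holds). Time passes only in rows, so rows that do not move let the fingers close. It gives the time, the measured TCP pose, the force and the opening at its end, in the units of the state.
- env.sense(): the state, without advancing time (a new reading comes with each control period).
- viewer.grab_frame(name): name is "side" or "top"; returns a dict with "img" (420x560x3 uint8, red, green, blue), "z_map" (420x560 float32, m along the optical axis (not along the pixel's ray), 0 where there is no reading), "fx", "fy", "cx", "cy" (pixels), "camera_from_world" (4x4, takes a point from world to camera coordinates). Camera axes: x right, y down, z forward; pixel columns grow to the right and rows downward; lengths in m; the calibration is good to about 2 mm. A picture is of the moment at which its call begins.
- ticket.finish_job(): hands the job in, once; it reports no verdict.
Trained networks look in the newest picture that a camera, given by its name, has taken for a name from the list of things; names that differ only in an ending like _2 or _b are one class to them, and where a whole thing is asked for, a point or a joint stands for the part that bears it (a point fixed in the world has none). Each returns a list of dicts, best first, with "conf" (0 to 1); they miss things now and then, are a little off and sometimes report something else, mostly with a low value. They report only what shows in the picture. A call takes as long as a camera call. They do not tell look-alikes from the thing itself.
- recognise(camera, label): "position" ([column, row] in pixels, amid what is visible of it).
- pinpoint(camera, label): "position" ([column, row] in pixels: a listed point, or the origin of a listed thing).
The state is a dict: "t": time; "joints": joint angles; "dq": joint speeds; "effort": joint torques, N m; "tcp_pos": TCP position; "tool_rot": TCP orientation; "wrist_force": force on the tool from outside, world axes, zero at the start; "ft_torque": the same for the moment, N m; "width": opening from 0.0 (shut) to 1.0 (fully open).
Only numpy, scipy, OpenCV 4.12 (cv2) and the standard library are available. Lean on these libraries where they do the work, as an engineer would, in place of code of your own. Each camera call takes 0.05 s, during which the arm holds its last target. There are 200 camera calls.

## Working session

There is one attempt and no reset: what is moved stays moved. The work goes in short steps, Python scripts to look and compute and a shell command to move; the robot and the scene stay as the last step left them, time stands still between calls to the robot, and variables do not carry over. Pictures are saved under pics/ and viewed, about 8 in all and at most 12, crops included, and the job is handed in when it is done.

```bash
mkdir -p pics; ls; cat > h.py <<'E'
import numpy as np, cv2
from cell import env, viewer, ticket, recognise, pinpoint
from scipy.spatial.transform import Rotation as R
def ray(f,px):
    T=np.linalg.inv(f["camera_from_world"]); d=np.array([(px[0]-f["cx"])/f["fx"],(px[1]-f["cy"])/f["fy"],1.])
    return T[:3,3],T[:3,:3]@d
def atz(f,px,z):
    o,d=ray(f,px); return o+d*(z-o[2])/d[2]
def deproj(f,px):
    o,d=ray(f,px); c,r=int(round(px[0])),int(round(px[1])); w=f["z_map"][max(r-1,0):r+2,max(c-1,0):c+2]; w=w[w>0]
    return o+d*np.median(w) if len(w) else None
def proj(f,p):
    q=f["camera_from_world"]@np.r_[p,1]; return np.array([f["fx"]*q[0]/q[2]+f["cx"],f["fy"]*q[1]/q[2]+f["cy"]])
def tri(f1,p1,f2,p2):
    o1,d1=ray(f1,p1);o2,d2=ray(f2,p2);d1/=np.linalg.norm(d1);d2/=np.linalg.norm(d2)
    s=np.linalg.lstsq(np.c_[d1,-d2],o2-o1,rcond=None)[0]; a=o1+s[0]*d1;b=o2+s[1]*d2
    return (a+b)/2,np.linalg.norm(a-b)
def cloud(f):
    r,c=np.nonzero(f["z_map"]>0); z=f["z_map"][r,c]; P=np.c_[(c-f["cx"])/f["fx"]*z,(r-f["cy"])/f["fy"]*z,z]
    T=np.linalg.inv(f["camera_from_world"]); return P@T[:3,:3].T+T[:3,3],r,c
def save(n,im): cv2.imwrite("pics/"+n,im[:,:,::-1])
E
python3 - <<'E'
from h import *
np.set_printoptions(precision=4,suppress=True)
F={n:viewer.grab_frame(n) for n in("top","side")}
for n,f in F.items(): save(n+"0.png",f["img"]); print(n,np.linalg.inv(f["camera_from_world"])[:3,3],f["fx"])
print(env.sense())
for l in "fixture bore0 bore1 bore2 tray plug bolt_a bolt_b clamp_knob knob_grip stand drift drift_tip awl punch glue mallet wax_tin bar_clamp offcut".split():
    P={}
    for n in F:
        try: q=pinpoint(n,l)
        except Exception as e: q=[];print(e)
        P[n]=q
        print(l,n,[(np.round(a["position"],1).tolist(),round(a["conf"],2)) for a in q[:3]])
    if P["top"] and P["side"]: print("    ",*tri(F["top"],P["top"][0]["position"],F["side"],P["side"][0]["position"]))
E
```

```text
pics
top [ 0.2698 -0.034   1.3163] 443.9362994678303
side [-0.0642 -0.7263  0.9836] 495.6052387220988
{'t': 0.1, 'joints': array([ 0.9835,  0.2074,  1.5429,  0.    ,  1.3935, -0.1505]), 'dq': array([ 0.0002, -0.0022, -0.0031, -0.0001, -0.0007,  0.0005]), 'effort': array([ -0.0005, -38.4097, -29.2548,  -0.0001,   0.0048,   0.    ]), 'tcp_pos': array([0.2429, 0.5204, 0.2382]), 'tool_rot': array([ 0.2167,  0.9762, -0.001 , -0.0004]), 'wrist_force': array([-0.6401, -0.0545, -0.4113]), 'ft_torque': array([ 0.027 , -0.0068,  0.0052]), 'width': 1.0035735722251866}
fixture top [([311.9, 177.7], 0.57), ([309.2, 153.1], 0.45)]
fixture side [([341.1, 248.0], 0.93), ([226.3, 251.1], 0.3)]
     [ 0.5882 -0.1508  0.0196] 0.004154452990394429
bore0 top [([335.2, 175.3], 0.96), ([294.7, 173.4], 0.8), ([317.8, 172.2], 0.66)]
bore0 side [([359.0, 236.7], 0.74), ([343.4, 224.1], 0.73), ([324.7, 211.3], 0.61)]
     [ 0.5744 -0.2093  0.119 ] 0.012514490400135454
bore1 top [([335.2, 175.3], 0.96), ([294.7, 173.4], 0.8), ([317.8, 172.2], 0.66)]
bore1 side [([359.0, 236.7], 0.74), ([343.4, 224.1], 0.73), ([
[... 2183 characters left out ...]
46.5], 0.84)]
glue side [([276.5, 169.0], 0.91)]
     [ 0.6956  0.2487 -0.0235] 0.00375991563291999
mallet top [([243.4, 252.4], 0.55)]
mallet side [([226.2, 252.2], 0.89)]
     [ 0.3666  0.0557 -0.02  ] 0.0016621250443946654
wax_tin top [([145.4, 149.3], 0.68)]
wax_tin side [([251.3, 147.5], 0.56), ([324.7, 214.3], 0.41)]
     [0.6768 0.357  0.008 ] 0.0034056664173521206
bar_clamp top [([401.7, 200.6], 0.92), ([309.1, 156.2], 0.26)]
bar_clamp side [([403.6, 340.4], 0.76), ([202.7, 182.3], 0.68)]
     [ 0.5229 -0.4256 -0.0075] 0.0035360729271823117
offcut top [([312.0, 177.3], 0.74), ([378.0, 271.6], 0.64)]
offcut side [([305.8, 367.1], 0.73)]
     [ 0.6041 -0.1653 -0.4904] 0.218251795304062
```

```bash
python3 - <<'E'
from h import *
t=cv2.imread("pics/top0.png");s=cv2.imread("pics/side0.png")
a=cv2.resize(t[120:280,120:420],None,fx=2.66,fy=2.66*0+2.66,interpolation=cv2.INTER_CUBIC)
cv2.imwrite("pics/v1.png",a[:600,:800])
b=cv2.resize(s[100:300,140:406],None,fx=3,fy=3,interpolation=cv2.INTER_CUBIC); cv2.imwrite("pics/v2.png",b[:600,:800])
E
```

```text
(no output)
```

View pics/v1.png

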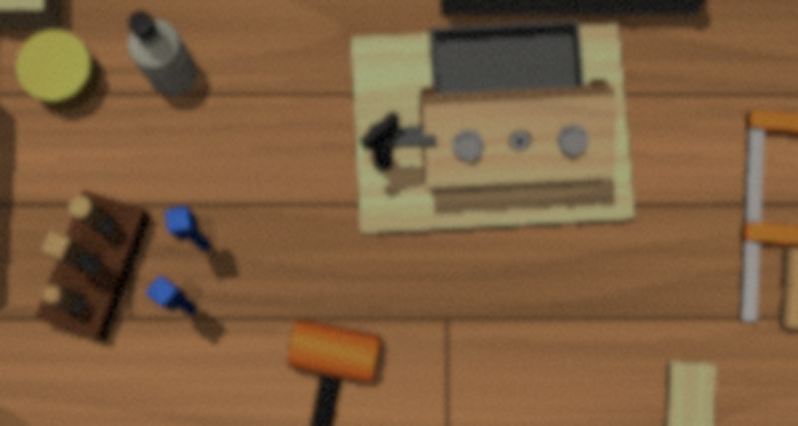

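View pics/v2.png

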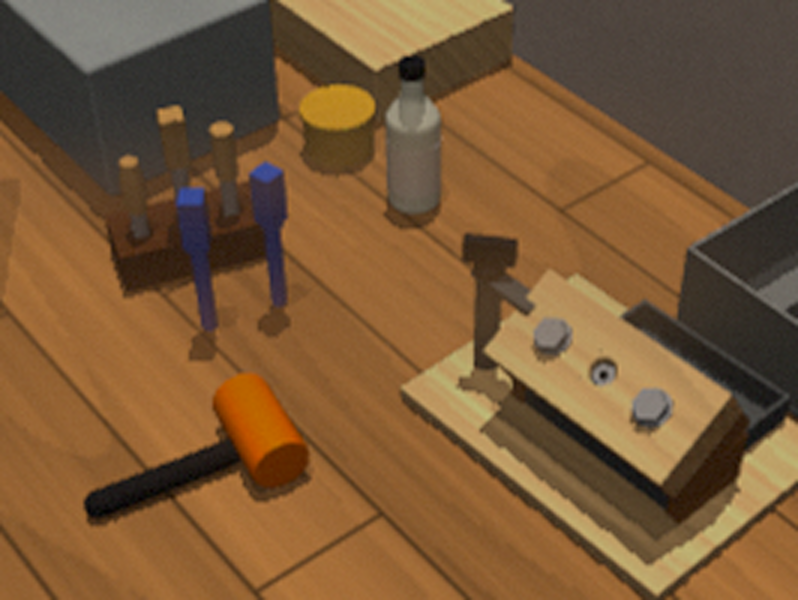

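```bash
cat > fit.py <<'E'
from h import *
from scipy.optimize import least_squares
np.set_printoptions(precision=4,suppress=True)
F={n:viewer.grab_frame(n) for n in("top","side")}
C={n:cloud(f)[0] for n,f in F.items()}
# former face plane: initial pose
p=np.array([0.588,-0.151,np.deg2rad(3)])
def tofix(P,p):
    Q=P.copy(); Q[:,:2]-=p[:2]; c,s=np.cos(p[2]),np.sin(p[2]); return np.c_[Q[:,0]*c+Q[:,1]*s,-Q[:,0]*s+Q[:,1]*c,Q[:,2]]
n=np.array([-.531,0,.847]); o=np.array([0,0,.085])+n*.04
u=np.array([.847,0,.531])
for cams in (["top"],["side"],["top","side"]):
    P=np.vstack([C[c] for c in cams]); q=np.r_[p,0.]
    for it in range(6):
        L=tofix(P,q)-o; m=(abs(L@n)<(.012 if it<3 else .004))&(abs(L[:,1])<.095)&(abs(L@u)<.04); 
        S=P[m]
        # yaw and offset along normal, z-bias free
        r=least_squares(lambda v:(tofix(S,[v[0],q[1],v[1]])-o)@n,[q[0],q[2]],loss="soft_l1",f_scale=.001); q[0],q[2]=r.x
        L=tofix(P,q)-o; f=L[(abs(L@n)<.004)&(abs(L@u)<.03)&(abs(L[:,1])<.13)][:,1]
        a,b=np.percentile(f,[.5,99.5]); q[1]+=(a+b)/2*np.cos(q[2]) if it<4 else 0
    S0=S.mean(0);nn=np.linalg.svd(S-S0)[2][2]
    print(cams,q,m.sum(),"yspan",a,b,"free normal",nn*np.sign(nn[2]), "rms",np.sqrt(np.mean(((S-S0)@nn)**2)))
for c in C:
    K=C[c]; m=(np.hypot(K[:,0]-.582,K[:,1]+.0104)<.045)&(K[:,2]>.150); k=K[m]
    print(c,"knob",m.sum(),"zmax",np.percentile(k[:,2],[50,90]))
    rect=cv2.minAreaRect((k[:,:2]*1000).astype(np.float32)); print(rect, np.degrees(np.arctan2(*np.linalg.svd(k[:,:2]-k[:,:2].mean(0))[2][0][::-1])))
    m=(np.hypot(K[:,0]-.453,K[:,1]-.307)<.10)&(abs(K[:,2]-.045)<.005); k=K[m]; print(c,"stand",m.sum(),cv2.minAreaRect((k[:,:2]*1000).astype(np.float32)))
    m=(np.hypot(K[:,0]-.453,K[:,1]-.307)<.16)&(K[:,2]>.12); k=K[m]
    lab=[]
    from scipy.cluster.hierarchy import fcluster,linkage
    l=fcluster(linkage(k[:,:2]),.012,"distance")
    for i in set(l):
        kk=k[l==i]; t=kk[kk[:,2]>kk[:,2].max()-.008]
        if len(kk)>4: print("  tool",len(kk),"zmax",kk[:,2].max(),"top mean",t.mean(0),cv2.minAreaRect((t[:,:2]*1000).astype(np.float32)))
E
python3 fit.py
```

```text
['top'] [ 0.5961 -0.1327  0.0546  0.    ] 1459 yspan -0.1135999210371449 0.11361859265305219 free normal [-0.5272 -0.0286  0.8493] rms 0.0019013096818633873
['side'] [ 0.5973 -0.1309  0.0484  0.    ] 1753 yspan -0.11977970234145038 0.11977652464791046 free normal [-0.5315 -0.0258  0.8467] rms 0.0018778448147023445
['top', 'side'] [ 0.5969 -0.1327  0.0506  0.    ] 3205 yspan -0.1171585143880855 0.11764594160740036 free normal [-0.5304 -0.0271  0.8473] rms 0.0018820570062007258
top knob 85 zmax [0.1613 0.1644]
((577.1105346679688, -3.6180496215820312), (12.098718643188477, 44.677494049072266), 42.87822341918945) 131.33648517814487
top stand 857 ((458.23065185546875, 313.5849304199219), (71.43254089355469, 150.10452270507812), 71.90094757080078)
  tool 525 zmax 0.1652367928610161 top mean [0.4778 0.4515 0.16  ] ((488.4981689453125, 450.9803771972656), (28.007591247558594, 100.6723861694336), 86.74270629882812)
  tool 42 zmax 0.13571088787312746 top mean [0.4141 0.3275 0.1309] ((414.5376892089844, 328.95306396484375), (13.93803882598877, 13.72452163696289), 41.3181037902832)
  tool 73 zm
[... 1243 characters left out ...]
2539), 51.0779914855957)
  tool 77 zmax 0.14540542770242026 top mean [0.5041 0.2966 0.1415] ((503.86492919921875, 296.2352600097656), (24.412731170654297, 20.056032180786133), 57.85887908935547)
  tool 167 zmax 0.174829262938764 top mean [0.4597 0.3096 0.1711] ((461.0840148925781, 311.930908203125), (32.713844299316406, 23.62051010131836), 67.12923431396484)
  tool 180 zmax 0.16492624068924178 top mean [0.4858 0.1931 0.1607] ((487.5307312011719, 194.03323364257812), (26.717016220092773, 25.51333236694336), 9.9608154296875)
  tool 170 zmax 0.16543963973207498 top mean [0.4157 0.2074 0.1607] ((416.21722412109375, 207.94961547851562), (24.856731414794922, 22.19451904296875), 47.256160736083984)
```

```bash
cat > d.py <<'E'
# usage: d.py x y z yawdeg_of_tool_y [tilt_deg towards fixture +x, yaw given by fixture] -> moves in tool axes, row shares
from h import *; import sys
np.set_printoptions(precision=4,suppress=True)
a=[float(v) for v in sys.argv[1:]]
s=env.sense(); M=R.from_quat(s["tool_rot"]); ps=np.radians(a[3]); tilt=np.radians(a[4]) if len(a)>4 else 0
y=np.array([np.cos(ps),np.sin(ps),0]); h=np.array([np.sin(ps),-np.cos(ps),0])  # h = heading perpendicular to y (away from robot)
z=np.sin(tilt)*h-np.array([0,0,np.cos(tilt)]); x=np.cross(y,z)
T=R.from_matrix(np.c_[x,y,z]); dp=M.inv().apply(np.array(a[:3])-s["tcp_pos"]); rv=(M.inv()*T).as_rotvec()
print("t",s["t"],"tcp",s["tcp_pos"],"w",s["width"],"F",s["wrist_force"],"j",s["joints"])
print("shift share",dp/.5,"rows",np.linalg.norm(dp)/.05,"| ang share",rv/(np.pi/2),"rows",np.degrees(np.linalg.norm(rv))/8.59)
E
python3 d.py .578 -.005 .215 41.5
python3 -m handwheel '[{"grip":0.3,"xyz":[-0.0844,-0.0536,0],"angular":[0,0,0]},{"grip":0.5,"xyz":[-0.0844,-0.0536,0],"angular":[0,0,0]},{"grip":0.5,"xyz":[-0.0844,-0.0536,0],"angular":[0,0,0]},{"grip":0.5,"xyz":[-0.0844,-0.0536,0],"angular":[0,0,0]},{"grip":0.5,"xyz":[-0.0844,-0.0536,0],"angular":[0,0,0]},{"grip":0.5,"xyz":[-0.0844,-0.0536,0],"angular":[0,0,0]},{"grip":0.5,"xyz":[-0.0844,-0.0536,0],"angular":[0,0,0]},{"grip":0.5,"xyz":[-0.0844,-0.0536,0],"angular":[0,0,0]}]' 40
python3 d.py .578 -.005 .215 41.5
python3 - <<'E'
from h import *
np.set_printoptions(precision=4,suppress=True)
F={n:viewer.grab_frame(n) for n in("top","side")}
for n,px in (("top",(317.8,172.2)),("top",(315.1,173.)),("side",(343.4,224.1)),("side",(341,224))): print(n,px,atz(F[n],px,.119))
for n in F:
  for l in("bore1","bolt_a","knob_grip","fixture","drift_tip","plug"):
    for q in pinpoint(n,l): print(n,l,np.round(q["position"],1),round(q["conf"],2),atz(F[n],q["position"],{"bore1":.119,"bolt_a":.119,"knob_grip":.15,"fixture":0,"drift_tip":.01,"plug":.09}[l]))
E
```

```text
t 2.1 tcp [0.2432 0.521  0.2393] w 1.0008748595113939 F [-0.349   0.1541 -0.2118] j [ 0.9835  0.2066  1.5415  0.      1.3935 -0.1505]
shift share [-1.0517 -0.67    0.0485] rows 12.479342364144324 | ang share [-0.     -0.      0.2608] rows 2.7326464711202108
t: 2.9
tcp_pos: [0.4599, 0.1865, 0.24]
tool_rot: [0.21, 0.978, 0.003, 0.002]
wrist_force: [1.3, 1.4, -0.3]
width: 0.498
t 2.9 tcp [0.4599 0.1865 0.24  ] w 0.4981513133319183 F [ 1.3102  1.3807 -0.2633] j [ 0.2082  0.0329  1.7336  0.0041  1.3694 -0.9413]
shift share [-0.3724 -0.2529  0.0492] rows 4.528117400645093 | ang share [0.0045 0.0005 0.2701] rows 2.830688807981154
top (317.8, 172.2) [ 0.5778 -0.1575  0.119 ]
top (315.1, 173.0) [ 0.5755 -0.1499  0.119 ]
side (343.4, 224.1) [ 0.5812 -0.158   0.119 ]
side (341, 224) [ 0.5769 -0.154   0.119 ]
top bore1 [315.6 173.3] 0.95 [ 0.5747 -0.1513  0.119 ]
top bore1 [295.1 175. ] 0.79 [ 0.5698 -0.0943  0.119 ]
top bore1 [334.9 173.9] 0.58 [ 0.573  -0.2049  0.119 ]
top bolt_a [291.1 172.6] 0.62 [ 0.5767 -0.0833  0.119 ]
top bolt_a [316.1 173.4] 0.54 [ 0.5744 -0.1527  0.119 ]
top bolt_a [33
[... 535 characters left out ...]
0.2016  0.119 ]
side bolt_a [306.5 368.7] 0.54 [ 0.2608 -0.3905  0.119 ]
side bolt_a [326.1 211.6] 0.52 [ 0.5782 -0.099   0.119 ]
side bolt_a [339.8 250.3] 0.43 [ 0.5155 -0.2141  0.119 ]
side bolt_a [228.3 251.1] 0.22 [ 0.3133 -0.0532  0.119 ]
side knob_grip [306.2 180.7] 0.65 [ 0.5929 -0.0046  0.15  ]
side fixture [341.1 248.3] 0.84 [ 0.6029 -0.1407  0.    ]
side fixture [323.2 214. ] 0.49 [ 0.6536 -0.0147  0.    ]
side drift_tip [210.7 207.5] 0.78 [0.4156 0.2001 0.01  ]
side drift_tip [235.5 198.5] 0.77 [0.4923 0.1864 0.01  ]
side drift_tip [229.  250.9] 0.34 [0.3627 0.0311 0.01  ]
side plug [342.  251.5] 0.46 [ 0.5364 -0.203   0.09  ]
side plug [346.5 228.3] 0.37 [ 0.5986 -0.1544  0.09  ]
```

```bash

python3 -m handwheel '[{"grip":0.5,"xyz":[-0.083,-0.056,0.01],"angular":[0.003,0,0]},{"grip":0.5,"xyz":[-0.083,-0.056,0.01],"angular":[0,0,0]},{"grip":0.5,"xyz":[-0.083,-0.056,0.01],"angular":[0,0,0]},{"grip":0.5,"xyz":[-0.083,-0.056,0.01],"angular":[0,0,0]},{"grip":0.5,"xyz":[0,0,0],"angular":[0,0,0.09]},{"grip":0.5,"xyz":[0,0,0],"angular":[0,0,0.09]},{"grip":0.5,"xyz":[0,0,0],"angular":[0,0,0.08]},{"grip":0.5,"xyz":[0,0,0],"angular":[0,0,0]}]' 40
python3 d.py .578 -.005 .215 41.5
```

```text
t: 4.4
tcp_pos: [0.5692, 0.0162, 0.2188]
tool_rot: [0.406, 0.914, 0.002, 0.002]
wrist_force: [-0.0, -0.0, 0.0]
width: 0.499
t 4.4 tcp [0.5692 0.0162 0.2188] w 0.4986047888903877 F [-0.0485 -0.0183  0.0273] j [-0.1247  0.2092  1.5818  0.0023  1.3465 -0.8588]
shift share [-0.0434 -0.0153  0.0076] rows 0.4664384521102359 | ang share [0.0028 0.001  0.0059] rows 0.06917231945368198
```

```bash

python3 -m handwheel '[{"grip":0.5,"xyz":[-0.0434,-0.0153,0.0],"angular":[0.003,0.001,0.006]},{"grip":0.5,"xyz":[-0.008,-0.003,0.06],"angular":[0,0,0]},{"grip":0.5,"xyz":[0,0,0],"angular":[0,0,0]}]' 40
python3 d.py .578 -.005 .150 41.5
python3 - <<'E'
from h import *
f=viewer.grab_frame("side"); a=f["img"][140:220,260:360]; g=viewer.grab_frame("top")["img"][130:210,220:320]
save("v3.png",cv2.resize(np.hstack([a,g]),None,fx=4,fy=4,interpolation=cv2.INTER_CUBIC))
E
```

```text
t: 4.7
tcp_pos: [0.5801, -0.0085, 0.1889]
tool_rot: [0.406, 0.914, 0.0, 0.001]
wrist_force: [-1.9, 0.5, -2.1]
width: 0.499
t 4.7 tcp [ 0.5801 -0.0085  0.1889] w 0.4985546962175387 F [-1.9062  0.5356 -2.1054] j [-0.1637  0.2616  1.5821 -0.0002  1.2968 -0.8982]
shift share [0.0081 0.0015 0.0779] rows 0.7828655579408487 | ang share [0.0003 0.0006 0.0065] rows 0.06862070488982006
```

View pics/v3.png

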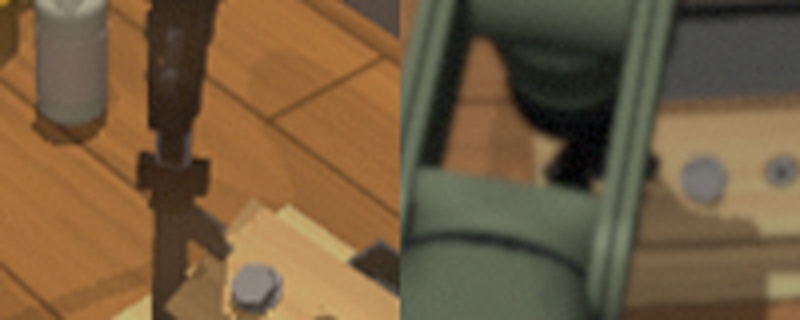

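```bash

python3 -m handwheel '[{"grip":0.5,"xyz":[0.008,0.0015,0.04],"angular":[0,0.0006,0.0065]},{"grip":0.5,"xyz":[0,0,0.034],"angular":[0,0,0]},{"grip":0.5,"xyz":[0,0,0],"angular":[0,0,0]}]' 40
python3 d.py .578 -.005 .150 41.5
python3 -m handwheel '[{"grip":1,"xyz":[0,0,0],"angular":[0,0,0]},{"grip":1,"xyz":[0,0,0],"angular":[0,0,0]},{"grip":1,"xyz":[0,0,0],"angular":[0,0,0]},{"grip":1,"xyz":[0,0,0],"angular":[0,0,0]},{"grip":1,"xyz":[0,0,0],"angular":[0,0,0]},{"grip":1,"xyz":[0,0,0],"angular":[0,0,0]}]' 40
python3 d.py .578 -.005 .150 41.5
```

```text
t: 5.1
tcp_pos: [0.5852, -0.004, 0.1622]
tool_rot: [0.409, 0.913, 0.003, 0.01]
wrist_force: [0.1, -0.7, 0.2]
width: 0.499
t 5.1 tcp [ 0.5852 -0.004   0.1622] w 0.4994911761293896 F [ 0.1063 -0.6636  0.209 ] j [-0.1551  0.2882  1.6077  0.0009  1.2257 -0.8841]
shift share [ 0.0085 -0.0125  0.0241] rows 0.2846489089140608 | ang share [0.0085 0.0094 0.0028] rows 0.13634930068508122
t: 5.7
tcp_pos: [0.5824, -0.0068, 0.1649]
tool_rot: [0.407, 0.913, -0.002, 0.008]
wrist_force: [0.4, -0.9, -5.4]
width: 0.123
t 5.7 tcp [ 0.5824 -0.0068  0.1649] w 0.12317036644533637 F [ 0.3613 -0.864  -5.3967] j [-0.1558  0.2836  1.6078 -0.0087  1.2352 -0.8858]
shift share [ 0.0091 -0.0043  0.0295] rows 0.3121512098535512 | ang share [0.002  0.0107 0.0054] rows 0.12750357201286455
```

```bash

python3 -m handwheel '[{"grip":0.6,"xyz":[0,0,0],"angular":[0,0,0]},{"grip":0.6,"xyz":[0,0,0],"angular":[0,0,0]},{"grip":0.6,"xyz":[0.004,-0.002,0.03],"angular":[0.002,0.01,0.005]},{"grip":0.6,"xyz":[0,0,0.01],"angular":[0,0,0]}]' 40
python3 d.py .580 -.005 .150 41.5
```

```text
t: 6.1
tcp_pos: [0.584, -0.0055, 0.1484]
tool_rot: [0.41, 0.912, 0.002, 0.004]
wrist_force: [-0.1, 0.4, -0.7]
width: 0.401
t 6.1 tcp [ 0.584  -0.0055  0.1484] w 0.40070513965931215 F [-0.0851  0.4445 -0.6517] j [-0.1582  0.3081  1.6132  0.0014  1.2115 -0.8838]
shift share [ 0.006  -0.0054 -0.0034] rows 0.08748522775853168 | ang share [0.0042 0.0038 0.0005] rows 0.0597334473426002
```

```bash

python3 -m handwheel '[{"grip":0.6,"xyz":[0.006,-0.005,-0.003],"angular":[0.004,0.004,0]},{"grip":1,"xyz":[0,0,0],"angular":[0,0,0]},{"grip":1,"xyz":[0,0,0],"angular":[0,0,0]},{"grip":1,"xyz":[0,0,0],"angular":[0,0,0]},{"grip":1,"xyz":[0,0,0],"angular":[0,0,0]}]' 40
python3 d.py .580 -.005 .150 41.5
python3 -m handwheel '[{"grip":1,"xyz":[0,0,0],"angular":[0,0,0.09]},{"grip":1,"xyz":[0,0,0],"angular":[0,0,0.09]},{"grip":1,"xyz":[0,0,0],"angular":[0,0,0.09]}]' 40
python3 d.py .580 -.005 .150 -36
```

```text
t: 6.6
tcp_pos: [0.5799, -0.0042, 0.1487]
tool_rot: [0.41, 0.912, 0.0, -0.001]
wrist_force: [0.8, -0.4, -1.5]
width: 0.133
t 6.6 tcp [ 0.5799 -0.0042  0.1487] w 0.13263829014019043 F [ 0.8165 -0.3528 -1.5398] j [-0.1573  0.3058  1.6154  0.0015  1.2221 -0.8832]
shift share [-0.0013 -0.0009 -0.0026] rows 0.030065150682815563 | ang share [ 0.     -0.0014  0.0007] rows 0.016323521755418346
t: 6.9
tcp_pos: [0.58, -0.0042, 0.1487]
tool_rot: [0.599, 0.801, 0.0, -0.001]
wrist_force: [0.4, 1.0, -1.1]
width: 0.135
t 6.9 tcp [ 0.58   -0.0042  0.1487] w 0.135021014509818 F [ 0.4301  1.0034 -1.0548] j [-0.1571  0.3058  1.6154  0.0015  1.2217 -0.4442]
shift share [-0.0016 -0.0004 -0.0026] rows 0.030481600231950685 | ang share [-0.0009 -0.0009  0.5824] rows 6.1024908562555735
```

```bash

python3 -m handwheel '[{"grip":1,"xyz":[0,0,0],"angular":[0,0,0.09]},{"grip":1,"xyz":[0,0,0],"angular":[0,0,0.09]},{"grip":1,"xyz":[0,0,0],"angular":[0,0,0.09]},{"grip":1,"xyz":[0,0,0],"angular":[0,0,0.09]},{"grip":1,"xyz":[0,0,0],"angular":[0,0,0.09]},{"grip":1,"xyz":[0,0,0],"angular":[0,0,0.06]}]' 40
python3 d.py .580 -.005 .150 -36; python3 -c "from h import *;print(env.sense()['ft_torque'])"
python3 -m handwheel '[{"grip":1,"xyz":[0,0,0],"angular":[0,0,0.04]}]' 40
python3 d.py .580 -.005 .150 -36; python3 -c "from h import *;print(env.sense()['ft_torque'])"
```

```text
t: 7.5
tcp_pos: [0.5802, -0.0041, 0.1487]
tool_rot: [0.872, 0.489, 0.0, -0.001]
wrist_force: [1.3, 0.1, -2.2]
width: 0.128
t 7.5 tcp [ 0.5802 -0.0041  0.1487] w 0.12802675983376377 F [ 1.2732  0.1099 -2.2043] j [-0.157   0.3057  1.6156  0.0017  1.2208  0.391 ]
shift share [-0.0018  0.0006 -0.0026] rows 0.03152431844648054 | ang share [-0.0007 -0.0008  0.0507] rows 0.5316646327905119
[ 0.06453758 -0.1015608   0.06100538]
t: 7.6
tcp_pos: [0.5803, -0.0041, 0.1487]
tool_rot: [0.888, 0.461, 0.0, -0.001]
wrist_force: [0.5, -0.3, -0.6]
width: 0.129
t 7.6 tcp [ 0.5803 -0.0041  0.1487] w 0.12910372033918774 F [ 0.4897 -0.2565 -0.6375] j [-0.157   0.3056  1.6156  0.0016  1.2207  0.4561]
shift share [-0.0017  0.0006 -0.0025] rows 0.03134369741249092 | ang share [-0.0006 -0.0008  0.0093] rows 0.09828762965626942
[ 0.16100489 -0.08041459  0.8653401 ]
```

```bash

python3 -m handwheel '[{"grip":1,"xyz":[0,0,0],"angular":[0,0,0.03]}]' 40
python3 d.py .580 -.005 .150 -36; python3 -c "from h import *;print(env.sense()['ft_torque'])"
python3 -m handwheel '[{"grip":1,"xyz":[0,0,0],"angular":[0,0,0.02]}]' 40
python3 d.py .580 -.005 .150 -36; python3 -c "from h import *;print(env.sense()['ft_torque'])"
```

```text
t: 7.7
tcp_pos: [0.5802, -0.0041, 0.1488]
tool_rot: [0.898, 0.44, 0.0, -0.0]
wrist_force: [0.7, 0.9, -1.0]
width: 0.132
t 7.7 tcp [ 0.5802 -0.0041  0.1488] w 0.13171914588612121 F [ 0.6942  0.9117 -1.0166] j [-0.1566  0.3056  1.6156  0.0009  1.2206  0.5024]
shift share [-0.0017  0.0007 -0.0025] rows 0.0309937545997257 | ang share [-0.0003 -0.0004 -0.0198] rows 0.20714221637284236
[ 0.1767043  -0.13584817  1.41520015]
t: 7.8
tcp_pos: [0.5803, -0.0041, 0.1488]
tool_rot: [0.904, 0.428, -0.0, 0.0]
wrist_force: [0.8, -0.3, -1.5]
width: 0.132
t 7.8 tcp [ 0.5803 -0.0041  0.1488] w 0.1316876224535927 F [ 0.776  -0.3036 -1.4725] j [-0.156   0.3055  1.6156 -0.0003  1.2205  0.531 ]
shift share [-0.0018  0.0008 -0.0024] rows 0.030544027028828302 | ang share [ 0.0001  0.0001 -0.0373] rows 0.39078629182874225
[ 0.16086442 -0.10431421  1.80868165]
```

```bash

python3 -m handwheel '[{"grip":1,"xyz":[0,0,0],"angular":[0,0,-0.09]},{"grip":1,"xyz":[0,0,0],"angular":[0,0,-0.09]},{"grip":1,"xyz":[0,0,0],"angular":[0,0,-0.09]},{"grip":1,"xyz":[0,0,0],"angular":[0,0,-0.09]},{"grip":1,"xyz":[0,0,0],"angular":[0,0,-0.09]},{"grip":1,"xyz":[0,0,0],"angular":[0,0,-0.09]},{"grip":1,"xyz":[0,0,0],"angular":[0,0,-0.09]},{"grip":1,"xyz":[0,0,0],"angular":[0,0,-0.09]}]' 40
python3 -m handwheel '[{"grip":1,"xyz":[0,0,0],"angular":[0,0,-0.09]},{"grip":1,"xyz":[0,0,0],"angular":[0,0,-0.09]},{"grip":1,"xyz":[0,0,0],"angular":[0,0,-0.09]}]' 40
python3 d.py .580 -.005 .150 56.5
```

```text
t: 8.6
tcp_pos: [0.5799, -0.0042, 0.1487]
tool_rot: [0.515, 0.857, -0.0, -0.0]
wrist_force: [1.3, 0.5, -1.8]
width: 0.133
t: 8.9
tcp_pos: [0.5799, -0.0043, 0.1487]
tool_rot: [0.315, 0.949, -0.0, -0.0]
wrist_force: [0.6, 0.3, -1.0]
width: 0.134
t 8.9 tcp [ 0.5799 -0.0043  0.1487] w 0.13417239999263317 F [ 0.5685  0.2942 -0.9625] j [-0.1566  0.3051  1.6163  0.      1.2207 -1.0863]
shift share [-0.0011 -0.001  -0.0026] rows 0.0295407783133378 | ang share [-0.0001 -0.0003 -0.0359] rows 0.3766284416354243
```

```bash

python3 -m handwheel '[{"grip":1,"xyz":[0,0,0],"angular":[0,0,-0.059]},{"grip":1,"xyz":[0,0,0],"angular":[0,0,0]},{"grip":0.5,"xyz":[0,0,0],"angular":[0,0,0]},{"grip":0.5,"xyz":[0,0,0],"angular":[0,0,0]},{"grip":0.5,"xyz":[0,0,0],"angular":[0,0,0]},{"grip":0.5,"xyz":[0,0,-0.06],"angular":[0,0,0]},{"grip":0.5,"xyz":[0,0,-0.1],"angular":[0,0,0]},{"grip":0.5,"xyz":[0,0,-0.1],"angular":[0,0,0]}]' 40
python3 d.py .4585 .3115 .26 74
```

```text
t: 9.7
tcp_pos: [0.5737, -0.0039, 0.2722]
tool_rot: [0.272, 0.962, -0.002, -0.011]
wrist_force: [1.0, 0.6, -0.3]
width: 0.501
t 9.7 tcp [ 0.5737 -0.0039  0.2722] w 0.5014754500554395 F [ 1.0001  0.6314 -0.2924] j [-0.1572  0.1954  1.4866 -0.0008  1.4828 -1.1768]
shift share [0.5261 0.417  0.0314] rows 6.720649391443123 | ang share [-0.0043 -0.0141 -0.1731] rows 1.8199792955582463
```

```bash

python3 -m handwheel '[{"grip":0.5,"xyz":[0.0784,0.0621,0],"angular":[-0.004,-0.014,0]},{"grip":0.5,"xyz":[0.0784,0.0621,0],"angular":[0,0,0]},{"grip":0.5,"xyz":[0.0784,0.0621,0],"angular":[0,0,0]},{"grip":0.5,"xyz":[0.0784,0.0621,0],"angular":[0,0,0]},{"grip":0.5,"xyz":[0.0784,0.0621,0],"angular":[0,0,0]},{"grip":0.5,"xyz":[0.07,0.056,0],"angular":[0,0,0]},{"grip":0.5,"xyz":[0,0,0],"angular":[0,0,-0.09]},{"grip":0.5,"xyz":[0,0,0],"angular":[0,0,-0.083]}]' 40
python3 d.py .4585 .3115 .26 74
python3 - <<'E'
from h import *
f=viewer.grab_frame("top"); K=cloud(f)[0]; m=(np.hypot(K[:,0]-.579,K[:,1]+.0045)<.045)&(K[:,2]>.152)&(K[:,2]<.18); k=K[m]
print(m.sum(),k.mean(0),cv2.minAreaRect((k[:,:2]*1000).astype(np.float32)))
E
```

```text
t: 10.5
tcp_pos: [0.4788, 0.2797, 0.2849]
tool_rot: [0.14, 0.99, 0.0, 0.015]
wrist_force: [-0.4, -0.3, -0.2]
width: 0.499
t 10.5 tcp [0.4788 0.2797 0.2849] w 0.49885160193248446 F [-0.3668 -0.2988 -0.1971] j [ 0.3804  0.115   1.5527 -0.0141  1.4478 -0.9073]
shift share [0.0581 0.0496 0.0483] rows 0.9038814633415244 | ang share [ 0.0032  0.0186 -0.0014] rows 0.1985734433777646
82 [ 0.57716918 -0.00466335  0.16130306] ((577.5135498046875, -4.154905319213867), (12.636580467224121, 45.860755920410156), 58.68506622314453)
```

```bash

python3 -m handwheel '[{"grip":0.5,"xyz":[0.058,0.05,0.03],"angular":[0.003,0.018,-0.001]},{"grip":0.5,"xyz":[0,0,0.04],"angular":[0,0,0]},{"grip":0.5,"xyz":[0,0,0],"angular":[0,0,0]}]' 40
python3 d.py .458 .312 .138 74
```

```text
t: 10.85
tcp_pos: [0.4585, 0.3127, 0.2499]
tool_rot: [0.142, 0.99, 0.001, 0.001]
wrist_force: [-0.4, -0.3, -0.0]
width: 0.499
t 10.85 tcp [0.4585 0.3127 0.2499] w 0.4985640053151404 F [-0.3905 -0.2736 -0.0356] j [ 0.4425  0.1537  1.5812  0.0003  1.4033 -0.8427]
shift share [ 0.001  -0.0022  0.2238] rows 2.2383650023198673 | ang share [ 0.0016  0.0015 -0.004 ] rows 0.047958557893032015
```

```bash
python3 - <<'E'
from h import *
f=viewer.grab_frame("side"); a=f["img"][90:210,150:290]; g=viewer.grab_frame("top")["img"][150:270,100:240]
save("v4.png",cv2.resize(np.hstack([a,g]),None,fx=2.85,fy=2.85,interpolation=cv2.INTER_CUBIC))
E
```

```text
(no output)
```

View pics/v4.png

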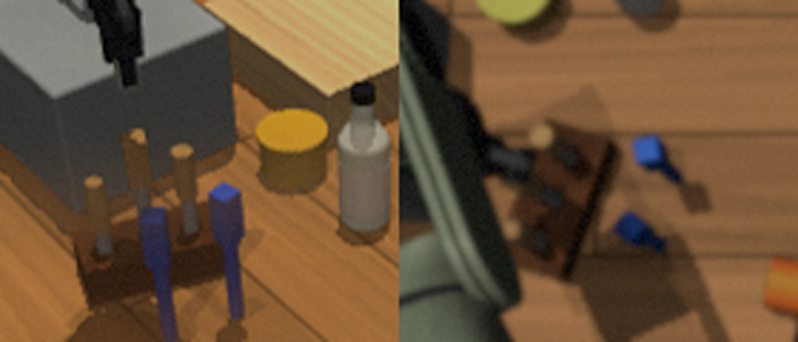

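```bash

python3 -m handwheel '[{"grip":0.5,"xyz":[0.001,-0.002,0.07],"angular":[0.001,0.001,-0.004]},{"grip":0.5,"xyz":[0,0,0.06],"angular":[0,0,0]},{"grip":0.5,"xyz":[0,0,0.04],"angular":[0,0,0]},{"grip":0.5,"xyz":[0,0,0],"angular":[0,0,0]}]' 40
python3 d.py .458 .312 .138 74
```

```text
t: 11.35
tcp_pos: [0.4665, 0.3127, 0.1734]
tool_rot: [0.143, 0.99, 0.006, 0.009]
wrist_force: [-0.7, 0.0, -0.2]
width: 0.499
t 11.35 tcp [0.4665 0.3127 0.1734] w 0.49913278674368994 F [-0.6552  0.0474 -0.2293] j [ 0.4364  0.228   1.6586 -0.      1.234  -0.8469]
shift share [ 0.017  -0.0071  0.0704] rows 0.7277611345494637 | ang share [ 0.0088  0.01   -0.0052] rows 0.14998754985129947
```

```bash

python3 -m handwheel '[{"grip":0.5,"xyz":[0.017,-0.007,0.0],"angular":[0.009,0.01,-0.005]},{"grip":0.5,"xyz":[0.002,0,0.035],"angular":[0,0.002,0]},{"grip":0.5,"xyz":[0.002,0,0.035],"angular":[0,0.003,0]},{"grip":0.5,"xyz":[0,0,0],"angular":[0,0,0]}]' 40
python3 d.py .458 .312 .138 74
```

```text
t: 11.75
tcp_pos: [0.4592, 0.3132, 0.1447]
tool_rot: [0.141, 0.99, 0.003, -0.0]
wrist_force: [-0.4, -0.4, -0.5]
width: 0.497
t 11.75 tcp [0.4592 0.3132 0.1447] w 0.49705181471015814 F [-0.3843 -0.3842 -0.4668] j [ 0.4399  0.2603  1.6834  0.0056  1.1953 -0.8505]
shift share [ 0.0016 -0.0031  0.0134] rows 0.13855170270061787 | ang share [ 0.0036 -0.001  -0.002 ] rows 0.04412935785528746
```

Good enough; grip here.

```bash

python3 -m handwheel '[{"grip":0.5,"xyz":[0.002,-0.003,0.008],"angular":[0.004,-0.001,0]},{"grip":0.5,"xyz":[0,0,0],"angular":[0,0,0]},{"grip":1,"xyz":[0,0,0],"angular":[0,0,0]},{"grip":1,"xyz":[0,0,0],"angular":[0,0,0]},{"grip":1,"xyz":[0,0,0],"angular":[0,0,0]},{"grip":1,"xyz":[0,0,0],"angular":[0,0,0]}]' 60
python3 d.py .458 .312 .138 74
```

```text
t: 12.35
tcp_pos: [0.4592, 0.3128, 0.1435]
tool_rot: [0.141, 0.99, 0.0, 0.002]
wrist_force: [0.2, 0.0, -1.4]
width: 0.275
t 12.35 tcp [0.4592 0.3128 0.1435] w 0.27518099272566 F [ 0.1805  0.0275 -1.4072] j [ 0.4428  0.2614  1.6848 -0.0012  1.1919 -0.8451]
shift share [ 0.0019 -0.0022  0.011 ] rows 0.1133811214991812 | ang share [ 0.0009  0.0021 -0.002 ] rows 0.0318460075790192
```

```bash

python3 -m handwheel '[{"grip":1,"xyz":[0,0,-0.02],"angular":[0,0,0]},{"grip":1,"xyz":[0,0,-0.025],"angular":[0,0,0]},{"grip":1,"xyz":[0,0,-0.025],"angular":[0,0,0]}]' 60
python3 d.py .4592 .3128 .32 74
python3 -m handwheel '[{"grip":1,"xyz":[0,0,-0.03],"angular":[0,-0.001,0]},{"grip":1,"xyz":[0,0,-0.03],"angular":[0,0,0]},{"grip":1,"xyz":[0,0,-0.08],"angular":[0,0,0]},{"grip":1,"xyz":[0,0,-0.1],"angular":[0,0,0]},{"grip":1,"xyz":[0,0,-0.1],"angular":[0,0,0]},{"grip":1,"xyz":[0,0,0],"angular":[0,0,0]}]' 60
python3 d.py .4592 .3128 .32 74
```

```text
t: 12.65
tcp_pos: [0.4575, 0.3122, 0.1782]
tool_rot: [0.141, 0.99, -0.001, -0.0]
wrist_force: [0.3, -1.1, -1.0]
width: 0.273
t 12.65 tcp [0.4575 0.3122 0.1782] w 0.2731752022356203 F [ 0.2678 -1.0722 -1.0398] j [ 0.4429  0.2209  1.6564 -0.0006  1.2658 -0.8451]
shift share [-0.0027  0.0016 -0.2836] rows 2.835843514366086 | ang share [-0.0009 -0.0004 -0.0021] rows 0.024075606006759148
t: 13.25
tcp_pos: [0.457, 0.3119, 0.3629]
tool_rot: [0.141, 0.99, 0.0, 0.003]
wrist_force: [1.1, 0.2, -0.2]
width: 0.274
t 13.25 tcp [0.457  0.3119 0.3629] w 0.27423196539914235 F [ 1.0703  0.2126 -0.2115] j [ 0.444   0.0895  1.4232 -0.0028  1.6232 -0.8443]
shift share [-0.0033  0.0028  0.0859] rows 0.8598257169040563 | ang share [ 0.0011  0.0039 -0.0022] rows 0.04772934222655651
```

```bash
python3 d.py .475 -.157 .33 92.9
python3 -m handwheel '[{"grip":1,"xyz":[0.027,-0.093,0.005],"angular":[0.001,0.004,0]},{"grip":1,"xyz":[0.027,-0.093,0.005],"angular":[0,0,0]},{"grip":1,"xyz":[0.027,-0.093,0.005],"angular":[0,0,0]},{"grip":1,"xyz":[0.027,-0.093,0.005],"angular":[0,0,0]},{"grip":1,"xyz":[0.027,-0.093,0.005],"angular":[0,0,0]},{"grip":1,"xyz":[0.027,-0.093,0.005],"angular":[0,0,0]},{"grip":1,"xyz":[0.027,-0.093,0.005],"angular":[0,0,0]},{"grip":1,"xyz":[0.027,-0.093,0.005],"angular":[0,0,0]}]' 60
python3 d.py .475 -.157 .33 92.9
```

```text
t 13.25 tcp [0.457  0.3119 0.3629] w 0.27423196539914235 F [ 1.0703  0.2126 -0.2115] j [ 0.444   0.0895  1.4232 -0.0028  1.6232 -0.8443]
shift share [-0.2958 -0.8906  0.0661] rows 9.40795561829652 | ang share [ 0.0004  0.004  -0.2122] rows 2.223214889416334
t: 14.05
tcp_pos: [0.2455, -0.0196, 0.3453]
tool_rot: [0.133, 0.991, -0.001, 0.005]
wrist_force: [1.7, -1.5, -2.2]
width: 0.276
t 14.05 tcp [ 0.2455 -0.0196  0.3453] w 0.2758992156083016 F [ 1.6547 -1.464  -2.214 ] j [-0.4387 -0.6655  2.0252  0.001   1.771  -1.742 ]
shift share [-0.5148 -0.1437  0.0363] rows 5.357480893160969 | ang share [-0.0016  0.0068 -0.2024] rows 2.1215139769521114
```

```bash

python3 -m handwheel '[{"grip":1,"xyz":[-0.096,-0.026,0.006],"angular":[-0.001,0.006,0]},{"grip":1,"xyz":[-0.096,-0.026,0.006],"angular":[0,0,0]},{"grip":1,"xyz":[-0.096,-0.026,0.006],"angular":[0,0,0]},{"grip":1,"xyz":[-0.096,-0.026,0.006],"angular":[0,0,0]},{"grip":1,"xyz":[-0.06,-0.016,0.006],"angular":[0,0,0]},{"grip":1,"xyz":[0,0,0],"angular":[0,0,-0.09]},{"grip":1,"xyz":[0,0,0],"angular":[0,0,-0.09]},{"grip":1,"xyz":[0,0,0],"angular":[0,0,0]}]' 60
python3 d.py .484 -.157 .33 92.9 32
```

```text
t: 14.85
tcp_pos: [0.4368, -0.1524, 0.3455]
tool_rot: [0.004, 1.0, -0.01, 0.015]
wrist_force: [0.7, -0.3, -2.0]
width: 0.27
t 14.85 tcp [ 0.4368 -0.1524  0.3455] w 0.27016158226376114 F [ 0.675  -0.3242 -2.0362] j [-0.5218 -0.1287  1.6727 -0.0018  1.5616 -2.0853]
shift share [-0.0935 -0.0079  0.0339] rows 0.9976518046287974 | ang share [-0.0228 -0.3365 -0.0323] rows 3.5493917477382904
```

```bash

python3 -m handwheel '[{"grip":1,"xyz":[-0.0935,-0.008,0],"angular":[0,0,-0.03]},{"grip":1,"xyz":[0,0,0],"angular":[-0.006,-0.085,0]},{"grip":1,"xyz":[0,0,0],"angular":[-0.006,-0.085,0]},{"grip":1,"xyz":[0,0,0],"angular":[-0.006,-0.085,0]},{"grip":1,"xyz":[0,0,0],"angular":[-0.005,-0.08,0]},{"grip":1,"xyz":[0,0,0],"angular":[0,0,0]}]' 60
python3 d.py .484 -.157 .266 92.9 32
```

```text
t: 15.45
tcp_pos: [0.4843, -0.1549, 0.3272]
tool_rot: [-0.012, 0.964, 0.025, 0.265]
wrist_force: [-0.3, 0.5, -1.8]
width: 0.278
t 15.45 tcp [ 0.4843 -0.1549  0.3272] w 0.27800300263052324 F [-0.2737  0.5387 -1.7696] j [-0.7186 -0.2966  1.9321  0.4242  1.1566 -2.4184]
shift share [ 0.0632 -0.0092  0.1045] rows 1.2250527826936948 | ang share [ 0.0181 -0.0136 -0.0213] rows 0.32599959963184344
```

```bash

python3 -m handwheel '[{"grip":1,"xyz":[0.03,-0.0046,0.05],"angular":[0.018,-0.014,-0.021]},{"grip":1,"xyz":[0.03,-0.0046,0.05],"angular":[0,0,0]},{"grip":1,"xyz":[0,0,0],"angular":[0,0,0]}]' 60
python3 d.py .484 -.157 .266 92.9 32
cat > look.py <<'E'
from h import *; import sys
np.set_printoptions(precision=4,suppress=True)
F={n:viewer.grab_frame(n) for n in("top","side")}
s=env.sense(); M=R.from_quat(s["tool_rot"]); tip=s["tcp_pos"]+M.apply([0,0,.1335]); print("pred tip",tip,"t",s["t"])
d=np.array([.5303,.0269,-.847]); B=np.array([.576,-.1525,.119]); v=tip-B; print("pred along",v@d,"lateral",v-(v@d)*d,"z axis",M.apply([0,0,1]))
for n,f in F.items():
    print(n,"proj tip",proj(f,tip),"proj bore",proj(f,B),[ (np.round(q["position"],1).tolist(),round(q["conf"],2)) for q in pinpoint(n,"drift_tip")[:3]])
ims=[]
for n in("side","top"):
    f=F[n]; c,r=proj(f,(tip+B)/2).astype(int); im=f["img"].copy(); ims.append(cv2.resize(im[r-50:r+50,c-50:c+50],None,fx=4,fy=4,interpolation=cv2.INTER_CUBIC)); print(n,"crop origin",c-50,r-50)
save(sys.argv[1],np.hstack(ims))
E
python3 look.py v5.png
```

```text
t: 15.75
tcp_pos: [0.4852, -0.1593, 0.2719]
tool_rot: [-0.023, 0.961, 0.005, 0.276]
wrist_force: [-0.8, 0.6, -3.0]
width: 0.276
t 15.75 tcp [ 0.4852 -0.1593  0.2719] w 0.2758292762798233 F [-0.7891  0.5727 -2.9666] j [-0.7158 -0.2674  2.0317  0.4473  0.9988 -2.5061]
shift share [0.0082 0.0047 0.0088] rows 0.12955408726231984 | ang share [-0.0034  0.     -0.0014] rows 0.03829391822224252
pred tip [ 0.5592 -0.1584  0.1639] t 15.85
pred along -0.047149797969071476 lateral [ 0.0082 -0.0046  0.005 ] z axis [ 0.5359  0.0178 -0.8441]
top proj tip [319.9218 174.7767] proj bore [316.0167 172.8388] [([198.7, 213.7], 0.66), ([317.9, 177.7], 0.65), ([187.4, 236.3], 0.65)]
side proj tip [338.3329 215.0442] proj bore [340.3064 223.8176] [([209.7, 208.2], 0.76), ([232.9, 198.4], 0.75), ([402.0, 342.2], 0.7)]
side crop origin 289 169
top crop origin 267 123
```

View pics/v5.png

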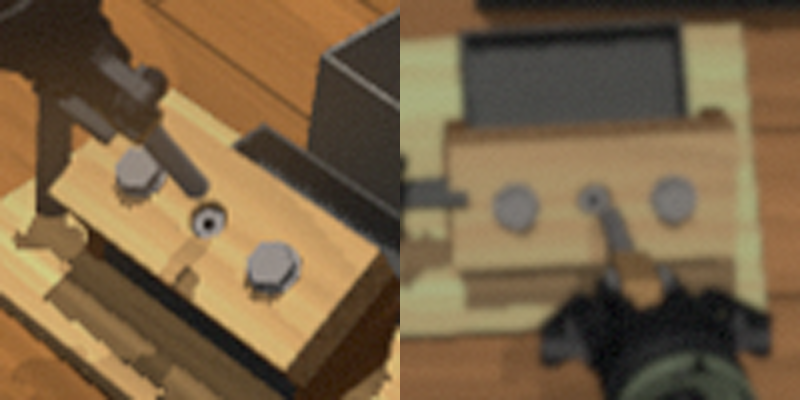

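```bash
cat > shaft.py <<'E'
from h import *
from scipy.optimize import least_squares
np.set_printoptions(precision=4,suppress=True)
s=env.sense(); M=R.from_quat(s["tool_rot"]); T=s["tcp_pos"]
B=np.array([.576,-.1525,.119]); d=np.array([.5303,.0269,-.847])
Q=[]
for n in("top","side"):
    f=viewer.grab_frame(n); P=cloud(f)[0]; L=M.inv().apply(P-T)
    m=(np.hypot(L[:,0],L[:,1])<.022)&(L[:,2]>.045)&(L[:,2]<.128)&(((P-B)@-d)>.006); L=L[m]; Q.append(L)
    def fit(L):
        r=least_squares(lambda v:np.hypot(L[:,0]-v[0]-v[1]*(L[:,2]-.1335),L[:,1]-v[2]-v[3]*(L[:,2]-.1335))-.008,[0,0,0,0],loss="soft_l1",f_scale=.002); return r.x
    v=fit(L); print(n,len(L),"L z range",L[:,2].min(),L[:,2].max(),"tip offset tool xy mm",v[[0,2]]*1e3,"slope deg",np.degrees(v[[1,3]]))
v=fit(np.vstack(Q)); print("both",v[[0,2]]*1e3,np.degrees(v[[1,3]]))
tip=T+M.apply([v[0],v[2],.1335]); ax=M.apply(np.array([v[1],v[3],1])/np.linalg.norm([v[1],v[3],1]))
w=tip-B; print("tip",tip,"axis",ax,"along",w@d,"lateral world",w-(w@d)*d,"lateral tool",M.inv().apply(w-(w@d)*d),"axis-in-tool of bore",M.inv().apply(d),"ang err deg",np.degrees(np.arccos(ax@d)))
E
python3 shaft.py
```

```text
top 66 L z range 0.047063999867906194 0.12756506062612932 tip offset tool xy mm [1.2008 1.0734] slope deg [0.2619 0.5812]
side 124 L z range 0.04501175498791423 0.1278752547532358 tip offset tool xy mm [-2.282  -0.4797] slope deg [0.0315 0.0685]
both [-0.8572 -0.1906] [0.0575 0.205 ]
tip [ 0.561  -0.1595  0.1661] axis [ 0.5373  0.0194 -0.8432] along -0.048064967975214694 lateral world [ 0.0105 -0.0058  0.0064] lateral tool [-0.012  -0.0063  0.0001] axis-in-tool of bore [0.0086 0.0115 0.9996] ang err deg 1.5898105013443733
```

```bash
python3 d.py .4888 -.1577 .2575 92.9 32
```

```text
t 16.05 tcp [ 0.4881 -0.1615  0.2777] w 0.28032026604378496 F [ 1.223   0.7547 -1.7894] j [-0.7163 -0.2705  2.0252  0.4502  0.9969 -2.5089]
shift share [0.0203 0.0079 0.0349] rows 0.41168174682480047 | ang share [-0.0072  0.0063  0.0014] rows 0.10168871165509517
```

```bash

python3 -m handwheel '[{"grip":1,"xyz":[0.0203,0.008,0.035],"angular":[-0.007,0.006,0.001]},{"grip":1,"xyz":[0,0,0],"angular":[0,0,0]},{"grip":1,"xyz":[0,0,0],"angular":[0,0,0]}]' 60
python3 d.py .4888 -.1577 .2575 92.9 32;python3 shaft.py
```

```text
t: 16.35
tcp_pos: [0.49, -0.158, 0.2582]
tool_rot: [-0.025, 0.961, 0.006, 0.277]
wrist_force: [0.4, -0.2, -1.7]
width: 0.276
t 16.35 tcp [ 0.49   -0.158   0.2582] w 0.2764312638607454 F [ 0.416  -0.1811 -1.6853] j [-0.7077 -0.2425  2.0428  0.4596  0.9649 -2.5231]
shift share [ 0.0027  0.0007 -0.    ] rows 0.02814434214576925 | ang share [-0.0009  0.0013  0.0011] rows 0.020084793536190877
top 65 L z range 0.04501231821925208 0.12762354074294935 tip offset tool xy mm [0.9895 0.3363] slope deg [ 0.3662 -0.0154]
side 118 L z range 0.045678624540663834 0.12789626471718277 tip offset tool xy mm [-1.8991 -0.4021] slope deg [-0.3874 -0.0211]
both [-0.4908 -0.1316] [0.0523 0.1251]
tip [ 0.5613 -0.1547  0.1454] axis [ 0.5302  0.0277 -0.8474] along -0.030224032042606055 lateral world [ 0.0013 -0.0014  0.0008] lateral tool [-0.0015 -0.0014 -0.    ] axis-in-tool of bore [0.0006 0.0014 0.9997] ang err deg 1.4609493754068519
```

```bash

python3 -m handwheel '[{"grip":1,"xyz":[0.0025,0.0007,0.025],"angular":[-0.001,0.001,0.001]},{"grip":1,"xyz":[0,0,0.025],"angular":[0,0,0]},{"grip":1,"xyz":[0,0,0],"angular":[0,0,0]}]' 60
python3 d.py .5015 -.1571 .2372 92.9 32;python3 shaft.py; python3 look.py v6.png
```

```text
t: 16.75
tcp_pos: [0.5026, -0.1571, 0.2349]
tool_rot: [-0.024, 0.961, 0.007, 0.276]
wrist_force: [0.7, 0.1, -0.6]
width: 0.275
t 16.75 tcp [ 0.5026 -0.1571  0.2349] w 0.2745635088732531 F [ 0.6912  0.1099 -0.6041] j [-0.6834 -0.185   2.0478  0.47    0.9006 -2.5289]
shift share [-0.0006  0.0001 -0.0051] rows 0.05182605914711711 | ang share [-0.0001  0.0001 -0.0003] rows 0.003579443056035476
top 57 L z range 0.04806088141410762 0.12698287498219515 tip offset tool xy mm [0.7076 0.535 ] slope deg [-0.4142  0.1332]
side 103 L z range 0.04514721255884038 0.1273457106698351 tip offset tool xy mm [-3.2612 -1.1347] slope deg [-0.3227 -0.4577]
both [-1.6555 -0.7767] [-0.4701 -0.2085]
tip [ 0.5747 -0.1543  0.1225] axis [ 0.5366  0.0233 -0.8435] along -0.003717670322335927 lateral world [ 0.0007 -0.0017  0.0004] lateral tool [-0.0007 -0.0017 -0.    ] axis-in-tool of bore [-0.0012  0.0002  0.9997] ang err deg 1.5301442155864668
pred tip [ 0.5741 -0.1547  0.1242] t 16.95
pred along -0.005485367234934217 lateral [ 0.001  -0.002   0.0006] z axis [ 0.532   0.0244 -0.8464]
top proj tip [316.9843 173.0369] proj bore [316.0167 172.8388] [([316.3, 175.8], 0.74), ([311.5, 155.5], 0.55), ([188.3, 233.6], 0.54)]
side proj tip [340.5198 223.1538] proj bore [340.3064 223.8176] [([233.1, 196.9], 0.77), ([211.1, 208.2], 0.68), ([338.4, 219.9], 0.59)]
side crop origin 290 173
top crop origin 266 122
```

View pics/v6.png

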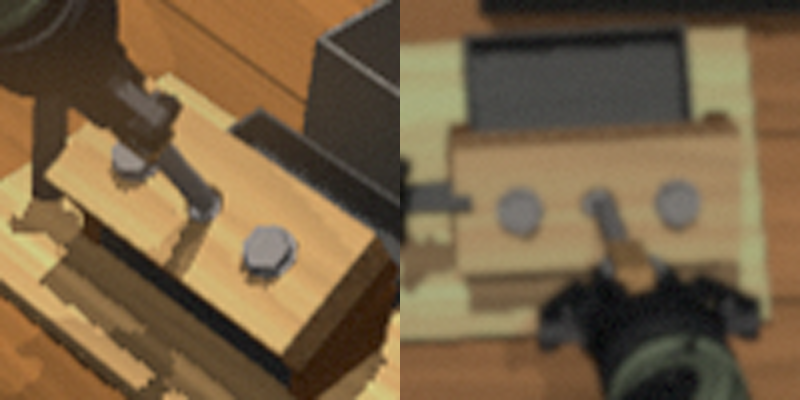

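```bash

python3 -m handwheel '[{"grip":1,"xyz":[0.001,0.002,0.012],"angular":[0,0,0]},{"grip":1,"xyz":[0,0,0.012],"angular":[0,0,0]},{"grip":1,"xyz":[0,0,0],"angular":[0,0,0]}]' 60
python3 d.py .5015 -.1571 .2372 92.9 32; 
python3 -m handwheel '[{"grip":1,"xyz":[0,0,0.012],"angular":[0,0,0]},{"grip":1,"xyz":[0,0,0.012],"angular":[0,0,0]}]' 60
python3 d.py .5015 -.1571 .2372 92.9 32
```

```text
t: 17.35
tcp_pos: [0.5092, -0.1564, 0.227]
tool_rot: [-0.024, 0.96, 0.006, 0.277]
wrist_force: [0.6, -0.9, -1.7]
width: 0.27
t 17.35 tcp [ 0.5092 -0.1564  0.227 ] w 0.2702912021332876 F [ 0.5782 -0.933  -1.7271] j [-0.671  -0.1628  2.0483  0.4757  0.871  -2.5315]
shift share [ 0.0021 -0.0007 -0.0254] rows 0.2551682864283455 | ang share [-0.0016  0.0025  0.0006] rows 0.03151663559104784
t: 17.55
tcp_pos: [0.5161, -0.156, 0.2185]
tool_rot: [-0.025, 0.96, 0.006, 0.278]
wrist_force: [-10.8, 2.3, 8.7]
width: 0.271
t 17.55 tcp [ 0.5161 -0.156   0.2185] w 0.271236474384393 F [-10.8485   2.3027   8.7199] j [-0.6595 -0.1362  2.0453  0.482   0.8446 -2.5359]
shift share [ 0.0048 -0.0008 -0.0472] rows 0.47452038416665776 | ang share [-0.0014  0.0032  0.0018] rows 0.0411672025225526
```

```bash

python3 -m handwheel '[{"grip":1,"xyz":[0.005,-0.001,0.012],"angular":[-0.001,0.003,0]},{"grip":1,"xyz":[0.001,0,0.012],"angular":[0,0,0]}]' 60
python3 d.py .5015 -.1571 .2372 92.9 32
python3 -m handwheel '[{"grip":1,"xyz":[0.001,0,0.012],"angular":[0,0.001,0]},{"grip":1,"xyz":[0.001,0,0.01],"angular":[0,0,0]}]' 60
python3 d.py .5015 -.1571 .2372 92.9 32
```

```text
t: 17.75
tcp_pos: [0.5214, -0.1561, 0.2098]
tool_rot: [-0.027, 0.96, 0.006, 0.277]
wrist_force: [-11.7, 2.9, 9.1]
width: 0.273
t 17.75 tcp [ 0.5214 -0.1561  0.2098] w 0.2734441522803912 F [-11.71     2.8801   9.1421] j [-0.6521 -0.1106  2.0424  0.4889  0.824  -2.5442]
shift share [ 0.0046  0.0001 -0.0676] rows 0.6775320314196389 | ang share [0.0001 0.0024 0.0031] rows 0.04064442070916815
t: 17.95
tcp_pos: [0.5269, -0.1552, 0.2012]
tool_rot: [-0.028, 0.96, 0.007, 0.277]
wrist_force: [-0.7, 2.2, -0.6]
width: 0.275
t 17.95 tcp [ 0.5269 -0.1552  0.2012] w 0.2745051033143572 F [-0.7043  2.1651 -0.5718] j [-0.6423 -0.086   2.0399  0.4952  0.8021 -2.5493]
shift share [ 0.0049 -0.001  -0.088 ] rows 0.8817916289726352 | ang share [0.0013 0.0018 0.004 ] rows 0.04810730695775375
```

```bash

python3 -m handwheel '[{"grip":1,"xyz":[0.003,-0.001,0.01],"angular":[0.001,0.002,0]},{"grip":1,"xyz":[0,0,0.008],"angular":[0,0,0]},{"grip":1,"xyz":[0,0,0],"angular":[0,0,0]},{"grip":1,"xyz":[0,0,0],"angular":[0,0,0]}]' 60
python3 d.py .5015 -.1571 .2372 92.9 32
python3 - <<'E'
from h import *
for n in("top","side"):
    f=viewer.grab_frame(n); print(n,[(np.round(q["position"],1),round(q["conf"],2)) for q in pinpoint(n,"plug")])
    if n=="top": save("v7.png",cv2.resize(f["img"][120:200,260:360],None,fx=6,fy=6,interpolation=cv2.INTER_CUBIC))
E
```

```text
t: 18.35
tcp_pos: [0.5315, -0.1544, 0.1914]
tool_rot: [-0.027, 0.961, 0.007, 0.276]
wrist_force: [0.0, 1.5, -0.1]
width: 0.274
t 18.35 tcp [ 0.5315 -0.1544  0.1914] w 0.27408863614574847 F [ 0.0431  1.526  -0.0679] j [-0.6329 -0.0608  2.0387  0.4997  0.779  -2.5517]
shift share [ 0.0026 -0.002  -0.1095] rows 1.0958968234540527 | ang share [0.0016 0.     0.0034] rows 0.03922642085414549
top []
side [(array([342.4, 248.4]), 0.71), (array([360.2, 235.9]), 0.41)]
```

View pics/v7.png

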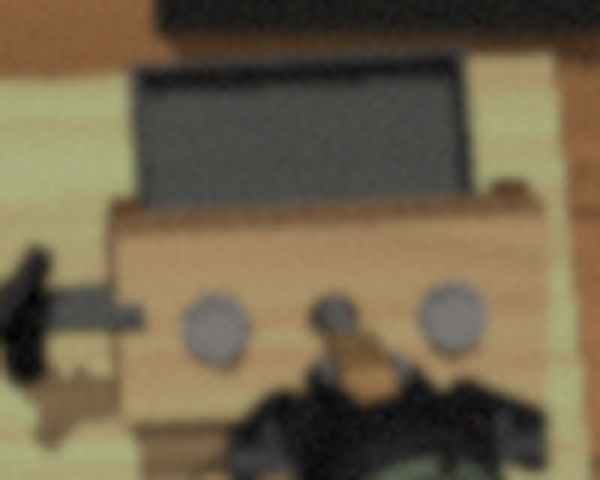

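```bash

python3 -m handwheel '[{"grip":1,"xyz":[0.002,-0.002,-0.02],"angular":[0.001,0,0]},{"grip":1,"xyz":[0,0,-0.03],"angular":[0,0,0]},{"grip":1,"xyz":[0,0,-0.03],"angular":[0,0,0]},{"grip":1,"xyz":[0,0,-0.04],"angular":[0,0,0]},{"grip":1,"xyz":[0,0,-0.06],"angular":[0,0,0]},{"grip":1,"xyz":[0,0,-0.06],"angular":[0,0,0]},{"grip":1,"xyz":[0,0,0],"angular":[0,0,0]}]' 60
python3 d.py .45 -.15 .35 92.9 0
python3 - <<'E'
from h import *
o=[]
for n,c in(("side",(300,180)),("top",(275,130))):
    f=viewer.grab_frame(n); print(n,[(np.round(q["position"],1),round(q["conf"],2)) for q in pinpoint(n,"plug")])
    o.append(cv2.resize(f["img"][c[1]:c[1]+100,c[0]:c[0]+80],None,fx=5,fy=5,interpolation=cv2.INTER_CUBIC))
save("v8.png",np.hstack(o))
E
```

```text
t: 19.25
tcp_pos: [0.4622, -0.1625, 0.2992]
tool_rot: [-0.026, 0.961, 0.001, 0.275]
wrist_force: [0.5, -0.9, -1.9]
width: 0.269
t 19.25 tcp [ 0.4622 -0.1625  0.2992] w 0.26928588567383305 F [ 0.5224 -0.8902 -1.8509] j [-0.7641 -0.3445  2.0294  0.4403  1.0873 -2.5238]
shift share [-0.0343  0.0249 -0.0987] rows 1.0740589607816708 | ang share [-0.008   0.3548  0.0028] rows 3.718148043399752
side []
top [(array([403.2, 201.3]), 0.55)]
```

View pics/v8.png

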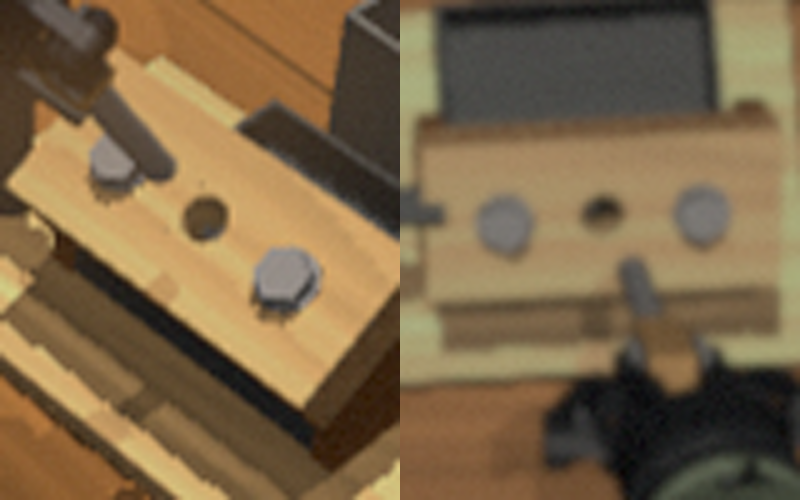

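```bash

python3 -m handwheel '[{"grip":1,"xyz":[-0.034,0.025,-0.08],"angular":[0,0,0]},{"grip":1,"xyz":[0,0,0],"angular":[-0.002,0.089,0]},{"grip":1,"xyz":[0,0,0],"angular":[-0.002,0.089,0]},{"grip":1,"xyz":[0,0,0],"angular":[-0.002,0.089,0]},{"grip":1,"xyz":[0,0,0],"angular":[-0.002,0.088,0]},{"grip":1,"xyz":[0,0,0],"angular":[0,0,0.09]},{"grip":1,"xyz":[0,0,0],"angular":[0,0,0.09]},{"grip":1,"xyz":[0,0,0],"angular":[0,0,0.03]}]' 60
python3 d.py .4592 .3128 .345 74
```

```text
t: 20.25
tcp_pos: [0.4544, -0.1429, 0.3228]
tool_rot: [0.141, 0.99, 0.005, -0.022]
wrist_force: [0.6, 0.3, -2.4]
width: 0.272
t 20.25 tcp [ 0.4544 -0.1429  0.3228] w 0.2715543090392707 F [ 0.6095  0.2757 -2.4476] j [-0.4837 -0.0323  1.6289 -0.0044  1.5892 -1.771 ]
shift share [ 0.2473  0.8778 -0.0295] rows 9.124476933163313 | ang share [ 0.0029 -0.0281 -0.0027] rows 0.2975732713123105
```

```bash

python3 -m handwheel '[{"grip":1,"xyz":[0,0,-0.05],"angular":[0.003,-0.028,-0.003]},{"grip":1,"xyz":[0.027,0.095,0],"angular":[0,0,0]},{"grip":1,"xyz":[0.027,0.095,0],"angular":[0,0,0]},{"grip":1,"xyz":[0.027,0.095,0],"angular":[0,0,0]},{"grip":1,"xyz":[0.027,0.095,0],"angular":[0,0,0]},{"grip":1,"xyz":[0.027,0.095,0],"angular":[0,0,0]},{"grip":1,"xyz":[0.027,0.095,0],"angular":[0,0,0]},{"grip":1,"xyz":[0.027,0.095,0],"angular":[0,0,0]}]' 60
python3 d.py .4592 .3128 .33 74
```

```text
t: 21.05
tcp_pos: [0.459, 0.2046, 0.3328]
tool_rot: [0.144, 0.99, 0.002, -0.01]
wrist_force: [1.3, -0.4, -2.3]
width: 0.273
t 21.05 tcp [0.459  0.2046 0.3328] w 0.2730439216515229 F [ 1.2749 -0.3887 -2.2525] j [ 0.2401  0.0012  1.5753  0.0109  1.5819 -1.0424]
shift share [0.061  0.2077 0.007 ] rows 2.1654908491303346 | ang share [ 0.0007 -0.0127 -0.0057] rows 0.146437918493787
```

```bash

python3 -m handwheel '[{"grip":1,"xyz":[0.028,0.095,0],"angular":[0,-0.012,-0.004]},{"grip":1,"xyz":[0.028,0.095,0],"angular":[0,0,0]},{"grip":1,"xyz":[0,0,0],"angular":[0,0,0]},{"grip":1,"xyz":[0,0,0],"angular":[0,0,0]}]' 60
python3 d.py .4592 .3128 .25 74.2
```

```text
t: 21.45
tcp_pos: [0.4552, 0.312, 0.3233]
tool_rot: [0.134, 0.991, -0.001, -0.006]
wrist_force: [0.9, -1.0, -1.5]
width: 0.27
t 21.45 tcp [0.4552 0.312  0.3233] w 0.2699355370159777 F [ 0.867  -0.9801 -1.4768] j [ 0.4409  0.1112  1.4787  0.0055  1.5629 -0.8617]
shift share [-0.0091  0.0042  0.1465] rows 1.468655154389269 | ang share [-0.002  -0.0077  0.0048] rows 0.09673326480965729
```

```bash

python3 -m handwheel '[{"grip":1,"xyz":[-0.009,0.004,0.04],"angular":[-0.002,-0.008,0.005]},{"grip":1,"xyz":[0.002,0,0.05],"angular":[0,0.002,0]},{"grip":1,"xyz":[0.002,0,0.05],"angular":[0,0.002,0]},{"grip":1,"xyz":[0.002,0,0.05],"angular":[0,0.002,0]},{"grip":1,"xyz":[0,0,0],"angular":[0,0,0]},{"grip":1,"xyz":[0,0,0],"angular":[0,0,0]}]' 60
python3 d.py .4592 .3128 .195 74.2
```

```text
t: 22.05
tcp_pos: [0.457, 0.3093, 0.2196]
tool_rot: [0.14, 0.99, -0.001, -0.008]
wrist_force: [-0.1, -0.2, -1.7]
width: 0.275
t 22.05 tcp [0.457  0.3093 0.2196] w 0.2752237749617465 F [-0.1441 -0.1778 -1.6834] j [ 0.4347  0.1829  1.6116  0.0063  1.3611 -0.8562]
shift share [-0.0031  0.0082  0.0491] rows 0.49863885426963794 | ang share [-0.0028 -0.0093 -0.0035] rows 0.10837467926963097
```

```bash

python3 -m handwheel '[{"grip":1,"xyz":[-0.003,0.008,0.04],"angular":[-0.003,-0.009,-0.003]},{"grip":1,"xyz":[0,0,0],"angular":[0,0,0]},{"grip":1,"xyz":[0,0,0],"angular":[0,0,0]}]' 60
python3 shaft.py | head -3; python3 d.py .4592 .3128 .195 74.2
```

```text
t: 22.35
tcp_pos: [0.4622, 0.3123, 0.2034]
tool_rot: [0.139, 0.99, 0.002, 0.002]
wrist_force: [-0.5, 1.2, -1.5]
width: 0.271
top 21 L z range 0.07634261320893213 0.1267607695175488 tip offset tool xy mm [1.0573 1.0784] slope deg [0.7461 1.9252]
side 109 L z range 0.04607261535833273 0.11753339349764284 tip offset tool xy mm [-2.515   0.0654] slope deg [0.5329 0.3911]
both [-0.5944 -0.1005] [1.9382 0.3199]
t 22.45 tcp [0.4619 0.3122 0.2031] w 0.27073589678621207 F [ 0.0401 -0.2066 -1.047 ] j [ 0.439   0.1984  1.6287  0.0003  1.3089 -0.8529]
shift share [ 0.0056 -0.0005  0.0162] rows 0.1709803036274135 | ang share [ 0.0025  0.0025 -0.002 ] rows 0.04283767232979861
```

```bash

python3 -m handwheel '[{"grip":1,"xyz":[0.0056,-0.0005,0.012],"angular":[0.0025,0.0025,-0.002]},{"grip":1,"xyz":[0,0,0],"angular":[0,0,0]}]' 60
python3 d.py .4592 .3128 .18 74.2
python3 -m handwheel '[{"grip":1,"xyz":[0,0,0],"angular":[0,0,0]},{"grip":1,"xyz":[0,0,0],"angular":[0,0,0]}]' 60
python3 d.py .4592 .3128 .18 74.2
```

```text
t: 22.65
tcp_pos: [0.46, 0.3131, 0.1989]
tool_rot: [0.138, 0.99, 0.001, 0.001]
wrist_force: [-0.5, -0.1, -2.4]
width: 0.275
t 22.65 tcp [0.46   0.3131 0.1989] w 0.2751918600938139 F [-0.5248 -0.1374 -2.3994] j [ 0.4421  0.202   1.6335  0.      1.3031 -0.8528]
shift share [ 0.0015 -0.0012  0.0378] rows 0.37882976297474724 | ang share [ 0.0012  0.0014 -0.0001] rows 0.01968171621821283
t: 22.85
tcp_pos: [0.4603, 0.3134, 0.1996]
tool_rot: [0.137, 0.991, 0.001, 0.002]
wrist_force: [-0.5, -0.5, -1.6]
width: 0.273
t 22.85 tcp [0.4603 0.3134 0.1996] w 0.2729128490011315 F [-0.4682 -0.4698 -1.5989] j [ 0.4424  0.2014  1.6327  0.      1.3034 -0.8528]
shift share [ 0.0019 -0.0019  0.0392] rows 0.3930540065360797 | ang share [0.0017 0.002  0.0001] rows 0.027514907809340475
```

```bash

python3 -m handwheel '[{"grip":1,"xyz":[0.002,-0.002,0.02],"angular":[0.001,0.002,0]},{"grip":1,"xyz":[0.0005,0,0.02],"angular":[0,0.0005,0]}]' 60
python3 d.py .4592 .3128 .16 74.2
python3 -m handwheel '[{"grip":1,"xyz":[0.0007,0,0.01],"angular":[0,0.0007,0]}]' 60
python3 d.py .4592 .3128 .16 74.2
```

```text
t: 23.05
tcp_pos: [0.4601, 0.3135, 0.1805]
tool_rot: [0.137, 0.991, 0.002, 0.001]
wrist_force: [1.5, 1.1, -2.3]
width: 0.271
t 23.05 tcp [0.4601 0.3135 0.1805] w 0.2713291300165706 F [ 1.5164  1.0703 -2.2952] j [ 0.4419  0.2205  1.6518  0.0016  1.265  -0.854 ]
shift share [ 0.0014 -0.002   0.0409] rows 0.40983043059650737 | ang share [0.0025 0.0014 0.0002] rows 0.030277533148054175
t: 23.15
tcp_pos: [0.459, 0.3133, 0.1738]
tool_rot: [0.137, 0.991, 0.001, -0.0]
wrist_force: [0.3, -1.2, -1.2]
width: 0.269
t 23.15 tcp [0.459  0.3133 0.1738] w 0.2690447680143167 F [ 0.296  -1.2394 -1.2297] j [ 0.4418  0.2275  1.6582  0.0024  1.2547 -0.8543]
shift share [-0.0006 -0.0008  0.0276] rows 0.27572474891442045 | ang share [ 0.0016 -0.0004  0.0002] rows 0.01738940839155927
```

```bash

python3 -m handwheel '[{"grip":1,"xyz":[0,-0.001,0.018],"angular":[0.001,0,0]},{"grip":1,"xyz":[0.0005,0,0.018],"angular":[0,0.0005,0]},{"grip":1,"xyz":[0.0005,0,0.014],"angular":[0,0.0005,0]}]' 60
python3 d.py .4592 .3128 .1435 74.2
python3 -m handwheel '[{"grip":1,"xyz":[0.0005,0,0.006],"angular":[0,0.0005,0]},{"grip":1,"xyz":[0,0,0],"angular":[0,0,0]}]' 60
python3 d.py .4592 .3128 .1435 74.2
```

```text
t: 23.45
tcp_pos: [0.4577, 0.3126, 0.1456]
tool_rot: [0.137, 0.991, 0.0, -0.002]
wrist_force: [-1.0, 0.2, -2.5]
width: 0.275
t 23.45 tcp [0.4577 0.3126 0.1456] w 0.2748857241078187 F [-0.998   0.1896 -2.5236] j [ 0.4419  0.2598  1.682   0.0023  1.2029 -0.8543]
shift share [-0.0028  0.0012  0.0041] rows 0.051601169947091 | ang share [-0.0003 -0.0024  0.0002] rows 0.025421844096283272
t: 23.65
tcp_pos: [0.4581, 0.3128, 0.1434]
tool_rot: [0.137, 0.991, 0.0, -0.002]
wrist_force: [0.1, -0.2, -2.4]
width: 0.27
t 23.65 tcp [0.4581 0.3128 0.1434] w 0.270384562201253 F [ 0.144  -0.2384 -2.4195] j [ 0.4419  0.2634  1.6825  0.0024  1.1988 -0.8545]
shift share [-0.0021  0.0005 -0.0002] rows 0.022108574134116887 | ang share [-0.0002 -0.0025  0.0003] rows 0.02629076784713038
```

```bash

python3 -m handwheel '[{"grip":1,"xyz":[-0.002,0,0.004],"angular":[0,-0.002,0]},{"grip":1,"xyz":[0,0,0.002],"angular":[0,0,0]}]' 60
python3 d.py .4592 .3128 .1435 74.2
python3 -m handwheel '[{"grip":1,"xyz":[0,0,0.003],"angular":[0,0,0]},{"grip":1,"xyz":[0,0,0],"angular":[0,0,0]}]' 60
python3 d.py .4592 .3128 .1435 74.2
```

```text
t: 23.85
tcp_pos: [0.4591, 0.3131, 0.1432]
tool_rot: [0.137, 0.991, 0.0, -0.001]
wrist_force: [-2.4, -1.1, 2.9]
width: 0.273
t 23.85 tcp [0.4591 0.3131 0.1432] w 0.27289874362752115 F [-2.4221 -1.0795  2.8742] j [ 0.4422  0.2644  1.6816  0.001   1.1966 -0.8536]
shift share [-0.0003 -0.0005 -0.0005] rows 0.0074259904796896 | ang share [ 0.     -0.0009  0.0002] rows 0.009855113878994504
t: 24.05
tcp_pos: [0.4594, 0.3133, 0.1435]
tool_rot: [0.137, 0.991, 0.0, -0.0]
wrist_force: [0.8, 0.4, -2.3]
width: 0.272
t 24.05 tcp [0.4594 0.3133 0.1435] w 0.2721707124440403 F [ 0.8074  0.3867 -2.2585] j [ 0.4424  0.2643  1.6812  0.0007  1.1962 -0.8536]
shift share [ 0.0002 -0.001  -0.    ] rows 0.010331899887018235 | ang share [ 0.0003 -0.0003  0.0005] rows 0.006710870013726218
```

Floor contact was felt (+2.9 N). Release and retreat upwards.

```bash

python3 -m handwheel '[{"grip":0.55,"xyz":[0,0,0],"angular":[0,0,0]},{"grip":0.55,"xyz":[0,0,0],"angular":[0,0,0]},{"grip":0.55,"xyz":[0,0,0],"angular":[0,0,0]},{"grip":0.55,"xyz":[0,0,-0.02],"angular":[0,0,0]},{"grip":0.55,"xyz":[0,0,-0.04],"angular":[0,0,0]},{"grip":0.55,"xyz":[0,0,-0.08],"angular":[0,0,0]},{"grip":0.55,"xyz":[0,0,-0.1],"angular":[0,0,0]},{"grip":0.55,"xyz":[0,0,-0.1],"angular":[0,0,0]}]' 40
python3 -m handwheel '[{"grip":0.55,"xyz":[0.1,0,0],"angular":[0,0,0]},{"grip":0.55,"xyz":[0.1,0,0],"angular":[0,0,0]},{"grip":0.55,"xyz":[0,0,0],"angular":[0,0,0]},{"grip":0.55,"xyz":[0,0,0],"angular":[0,0,0]}]' 40
python3 - <<'E'
from h import *
np.set_printoptions(precision=4,suppress=True)
F={n:viewer.grab_frame(n) for n in("top","side")}
from scipy.cluster.hierarchy import fcluster,linkage
for n,f in F.items():
    K=cloud(f)[0]; m=(np.hypot(K[:,0]-.458,K[:,1]-.312)<.065)&(K[:,2]>.12)&(K[:,2]<.19); k=K[m]; l=fcluster(linkage(k[:,:2]),.012,"distance")
    for i in set(l):
        t=k[l==i]; t=t[t[:,2]>t[:,2].max()-.008]; print(n,len(t),t[:,2].max(),t.mean(0))
K=cloud(F["top"])[0]; m=(np.hypot(K[:,0]-.579,K[:,1]+.0045)<.045)&(K[:,2]>.152)&(K[:,2]<.18)
print(m.sum(),cv2.minAreaRect((K[m][:,:2]*1000).astype(np.float32)), env.sense()["tcp_pos"],env.sense()["wrist_force"])
a=F["side"]["img"][90:290,150:410]; save("v9.png",cv2.resize(a,None,fx=3,fy=3,interpolation=cv2.INTER_CUBIC))
E
```

```text
t: 24.85
tcp_pos: [0.4554, 0.3109, 0.3103]
tool_rot: [0.137, 0.99, -0.005, -0.008]
wrist_force: [1.1, 0.3, -0.4]
width: 0.45
t: 25.25
tcp_pos: [0.3636, 0.3418, 0.3272]
tool_rot: [0.138, 0.99, 0.004, 0.004]
wrist_force: [-0.5, 0.4, 0.5]
width: 0.449
top 24 0.13619796942650253 [0.4145 0.328  0.1312]
top 44 0.14645431586884872 [0.5017 0.2991 0.142 ]
top 72 0.17484295655726245 [0.458  0.3124 0.1704]
side 21 0.1345011422610658 [0.4152 0.3226 0.1301]
side 52 0.17431837362618507 [0.4597 0.3087 0.1707]
side 37 0.14620146745433482 [0.5036 0.2967 0.1419]
80 ((577.6315307617188, -4.554630279541016), (12.379656791687012, 46.008460998535156), 60.74851608276367) [0.3643 0.3415 0.3266] [-0.1359 -0.223   0.4335]
```

View pics/v9.png

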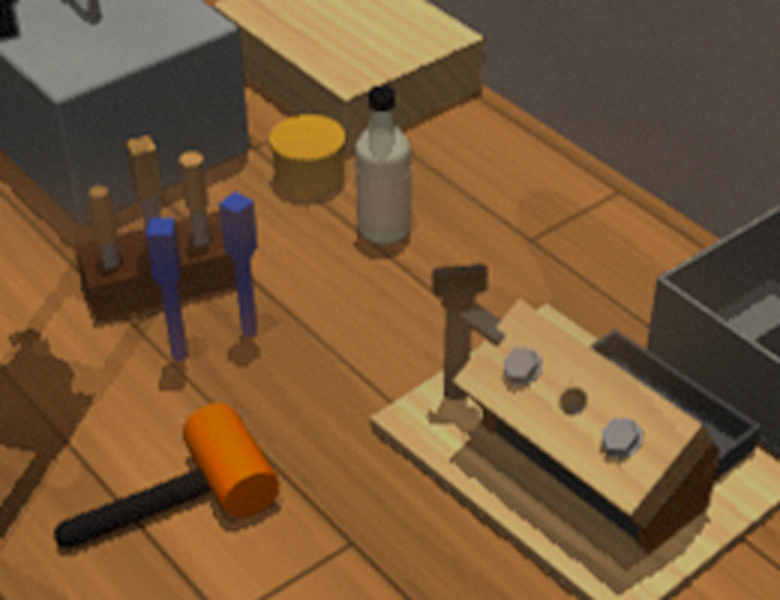

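```bash
python3 -c "
from cell import ticket; print(ticket.finish_job())"
```

```text
the job is handed in; nothing more can be done
None
```

I've handed the job in at about 25 s of the 66 s allowed. Every check I could make looks right, but I never saw the plug in the catch tray.

- **Knob:** I screwed it clockwise to its stop, where the torque rose from about 0.06 to 1.8 N m. I then backed it off a quarter turn and let go. In the last picture the wing stands at about 0.56 to 0.60 rad, against a target range of 0.37 to 0.89 rad.
- **Plug:** I pushed the drift about 48 mm into the middle bore. The resistance was about 14 N and then fell to zero. The bore looks empty from both cameras. The former hides the tray floor beneath it, so I take it that the plug is in the tray. The networks' late "plug" reports were on other things and I ignored them.
- **Drift:** It is back in the middle hole of the stand. I felt it touch the floor of the hole before releasing it. Its top is at the same height and within about 1 mm of where it started, and it stands upright.
- **Everything else:** The awl and punch measure within about 1 mm of where they were. The side view shows the blue look-alikes, mallet, glue bottle and wax tin where they were. The bar clamp and offcut were outside that last picture, but the arm never went near them. The wrist force stayed at roughly 15 N or less in every reading. The bolts were never pressed as far as I could see.

The two cameras disagreed by about 3 to 4 mm on the bore's position, so I used the average. One carry move was typed with the wrong direction; it took the drift through clear air, touched nothing, and was corrected.

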